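# Seat the whetstone, draw the chisel and hold it at the honing slope

## Task

Get ready to hone: seat the whetstone flat between the lips of its wooden holder and let it go, then draw the chisel (not the gouge) up out of its stand. Tip it over to slope down at about 30 degrees along the length of the stone, pointing to either end, its cutting edge level and about 20 mm above the middle of the stone's face. Finish holding it still there for the first stroke; never knock it on the stone, and leave gouge, nail cup and brush where they are.

Things in the scene. Friction and masses are not known exactly. Their poses are not given: they have to be found in the camera images.
- stone_center (a point): centre of the whetstone, a loose dark grey block 50 mm wide (x), 150 mm long (y), 26.5 mm thick (z up), 0.28 kg; this point is 13 mm above its underside. It starts flat on the bench left of the holder; take it across its 50 mm width at mid length. Seated, it is 29 mm above the bench, its length along the holder's y; a half turn makes no difference.
- holder_seat (a point): middle of the seat in the wooden stone holder, 16 mm above the bench, z up; the holder is a board fixed to the bench, 84 mm wide (x) and 204 mm long (y). The seat is the board's top between lips, 55.6 x 157.6 mm, 3 mm play on each side of the stone and 3.5 mm at each end. The seated stone's face is 26.5 mm above this point.
- stone_holder: the same holder, origin on the bench under its middle. Its lips are 10 mm wide, rounded on top, 9 mm higher than the seat; they run across both ends and on along the sides to 45 mm from the middle: between, over 90 mm of the length, both sides are open and level with the seat, for the fingers.
- chisel_handle (a point): grip point on the axis of the chisel's round light brown handle (28 mm thick here), 75 mm above its shoulder, 46 mm below its end. Axes: z from the cutting edge to the handle's end, x across the blade's width, y through its thickness. The chisel is 247 mm long, 0.17 kg, balances 28 mm below this point; blade flat, 126 mm long, 19 mm wide, up to 7 mm thick, ground alike on both faces.
- chisel_edge (a point): middle of the chisel's cutting edge, 201 mm from the grip point along -z; same axes. At the start the chisel is upright in one of the stand's two slots, edge down, 8 mm above the bench, its shoulder (23 mm round) resting on the stand's top.
- stand: tool stand fixed to the bench: dark slotted board on two cheeks, 184 mm long (x), 66 mm wide (y), feet 86 mm; top 134 mm above the bench. Origin on the bench under its middle, z up. Slots through the 30 mm thick board at x = -45 and +45 mm, 24 mm long in x, 16 mm in y; chisel in one, gouge in the other, either way. The chisel must rise 127 mm to come clear.
- gouge: gouge in the stand's other slot: eight-sided handle 26 mm thick, its end 136 mm above the stand's top; short hollow blade. Origin on its axis level with the stand's top, z up the handle. Leave it standing.
- cup: glazed cup with nails, 70 mm wide, 62 mm high, origin under its middle; leave it alone
- bench_brush: bench brush lying on its bristles, 123 x 60 x 39 mm, origin under its middle; leave it alone

How it is judged:
On the way, in this order (a step that is already met when the one before it is completed fails the run):
1. the whetstone lies seated in its holder, let go, while the chisel still stands in the stand (z of stone_center in the frame of stone_holder below 0.0315 m and x of stone_center in the frame of stone_holder between -0.005 and 0.005 m and y of stone_center in the frame of stone_holder between -0.006 and 0.006 m and angle between the z axis of stone_center and the z axis of stone_holder, either way round below 0.04 rad and contact force between stone and the fingers below 0.05 N and linear speed of stone below 0.01 m/s and z of chisel_edge in the frame of stand below 0.03 m), for 0.3 s.
2. the chisel is drawn up clear of the stand, still upright (z of chisel_edge in the frame of stand above 0.13 m and angle between chisel_handle's own z axis and vertical below 0.7 rad and contact force between chisel and the fingers above 1 N), for 0.05 s.
At the end, for the whole second after the job is handed in: Stone seated flat in the holder, let go; gouge standing. Fingers hold the chisel still, clear of everything: slope 30 +-8 deg, blade square to the stone within 12 deg, edge within 14 mm of its long centre line and 65 mm of its middle lengthwise, 8 to 37 mm above its face (z of stone_center in the frame of stone_holder below 0.0315 m and x of stone_center in the frame of stone_holder between -0.005 and 0.005 m and y of stone_center in the frame of stone_holder between -0.006 and 0.006 m and angle between the z axis of stone_center and the z axis of stone_holder, either way round below 0.04 rad and contact force between stone and the fingers below 0.05 N and contact force between chisel and the fingers above 2 N and contact force between chisel and stone below 0.05 N and contact force between chisel and stone_holder below 0.05 N and contact force between chisel and stand below 0.05 N and linear speed of chisel below 0.02 m/s and angular speed of chisel below 0.15 rad/s and angle between chisel_handle's own z axis and vertical between 0.907 and 1.187 rad and angle between the x axis of chisel_handle and the x axis of stone_center, either way round below 0.21 rad and x of chisel_edge in the frame of stone_center between -0.014 and 0.014 m and y of chisel_edge in the frame of stone_center between -0.065 and 0.065 m and z of chisel_edge in the frame of stone_center between 0.0212 and 0.0502 m and angle between gouge's own z axis and vertical below 0.2 rad and distance of gouge from where it was at the start of the episode below 0.02 m); the arm keeps its last pose, push and grip.
It fails at once if the chisel knocks on the stone or its holder (over 2 N) (contact force between chisel and stone above 2 N or contact force between chisel and stone_holder above 2 N).
It fails at once if the gouge is knocked over or pulled out (moved 20 mm or tilted) (distance of gouge from where it was at the start of the episode above 0.02 m or angle between gouge's own z axis and vertical above 0.3 rad).
It fails at once if the nail cup or the brush is pushed (20 mm) or the cup tipped (distance of any of cup, bench_brush from where it was at the start of the episode above 0.02 m or angle between cup's own z axis and vertical above 0.3 rad).
It also fails if it takes over 58 s, if anything falls off the work surface, if the arm or the gripper's body presses on something with over 40 N, if the wrist force passes 120 N, or if a joint passes its speed limit or range.

## Robot

A 7-joint arm with a two-finger parallel gripper is mounted at the origin on a cart in front of the work surface, level with it; the furniture and walls round the work are solid. World frame = base frame: x ahead of the robot, y to its left, z up, the work surface at z = 0. Lengths are in m, angles in rad, forces in N, time in s.
With the tool pointing down it reaches from about 0.4 to 0.85 m from the base axis. Payload 10.4 kg.
Tool frame: the origin (TCP) lies on the front face of the gripper's body, between the roots of the fingers; the fingertips stand 73 mm ahead of it and the grasp point (between the pads) lies 54 mm ahead of it; z points along the fingers, x is the direction in which the jaws open and shut, and the axes are right-handed (so a half turn about z gives the same grasp; the last joint's range is limited). The gripper opens to 85 mm and grips with 20 to 120 N. Pads are 22 mm wide; open, the fingers measure 114 mm over their backs; the gripper's body (76 mm by 85 mm) begins 54 mm behind the grasp point. The pads swing forward as they close: fully open they stand 13 mm farther back than shut.
Start: joints at [1.143, 0.332, -0.065, 1.46, 0.022, 1.35, -0.088], TCP at [0.246, -0.574, 0.304] pointing down, gripper open.
Joint ranges: [-2.6, 2.6], [-0.5, 2.12], [-1.47, 1.34], [0.16, 2.42], [-1.27, 4.41], [0.06, 2.06], [-2.6, 2.6]. Speed limits (rad/s): [2.22, 2.22, 2.79, 2.79, 3.14, 3.14, 3.14].

## Interface

Orientations are given as [roll, pitch, yaw] about the fixed x, y, z axes, in that order (R = Rz(yaw) Ry(pitch) Rx(roll)).
In Python, from rig import read_state, snapshot, sign_off gives the robot as it stands.
- The arm moves only by the tool play_rows, never from a script. Its argument "moves" is a list of rows, each a list of 5 numbers: the shift along the tool's x, y, z in m, then the turn about the tool's z in degrees, then the finger opening in m, from 0 to 0.0854. In form: [[tx, ty, tz, roll, grip], ...]. A call has 1 to 20 rows; each row shifts and turns the commanded pose from where the row before left it, along the tool's axes as they then stand; what a row does not reach is not made up. A row lasts 1/8 s, in which the tool goes at most 62.5 mm and 10.7 degrees, less where a joint would pass 70% of its speed; a pose out of reach is approached as far as the arm can. A call with a gripper value outside its range is refused whole. The fingers move at their own pace and stop on an object; the grip force is fixed at half the most. Time passes only in rows, so rows that do not move let the fingers close. It gives the time, the measured TCP pose, the force and the opening at its end, in the units of the state.
- read_state(): the state, without advancing time (a new reading comes with each control period).
- snapshot(name): name is "scene" or "side" or "wrist"; returns a dict with "pixels" (480x640x3 uint8, red, green, blue), "range_z" (480x640 float32, m along the optical axis (not along the pixel's ray), 0 where there is no reading), "mtx" (3x3 intrinsics, pixels), "R" (3x3) and "t" (3): a world point X has camera coordinates R X + t. Camera axes: x right, y down, z forward; pixel columns grow to the right and rows downward; lengths in m; the calibration is good to about 2 mm. The wrist camera is an equidistant fisheye: a pixel r from the principal point sees the ray r / f radians off the axis. A picture is of the moment at which its call begins.
- sign_off(): hands the job in, once; it reports no verdict.
The state is a dict: "t": time; "joint_positions": joint angles; "dq": joint speeds; "tau": joint torques, N m; "eef_pos": TCP position; "eef_rot": TCP orientation; "force": force on the tool from outside, world axes, zero at the start; "ft_torque": the same for the moment, N m; "gripper_width": opening from 0.0 (shut) to 1.0 (fully open).
Only numpy, scipy, OpenCV 4.12 (cv2) and the standard library are available. Lean on these libraries where they do the work, as an engineer would, in place of code of your own. Each camera call takes 0.05 s, during which the arm holds its last target.

## Working session

There is one attempt and no reset: what is moved stays moved. The work goes in short steps, Python scripts to look and compute and a tool call to move; the robot and the scene stay as the last step left them, time stands still between calls to the robot, and variables do not carry over. Pictures are saved under pics/ and viewed, and the job is handed in when it is done.

Besides the shell and the picture viewer there is one more tool, called after "Request:" in YAML: its name, and indented under it one key for each argument. play_rows: Moves the arm, as the interface text tells. Its arguments: {"type":"object","properties":{"moves":{"type":"array"}},"required":["moves"]}

```bash
ls; mkdir -p pics; python3 - <<'E'
from rig import *
import cv2,numpy as np
s=read_state();print({k:np.round(v,3) for k,v in s.items()})
for n in["scene","side","wrist"]:
    d=snapshot(n);cv2.imwrite(f"pics/{n}0.png",d["pixels"][...,::-1]);np.savez(f"{n}0.npz",**d);print(n,d["mtx"],d["R"],d["t"])
E
```

```text
pics
{'t': np.float64(0.0), 'joint_positions': array([ 1.143,  0.333, -0.065,  1.461,  0.022,  1.35 , -0.088]), 'dq': array([-0.   , -0.001, -0.   , -0.   , -0.001,  0.   ,  0.   ]), 'tau': array([ 1.0000e-03, -6.2545e+01,  4.9000e-02, -3.9159e+01,  1.6000e-02,
        1.0000e-02, -0.0000e+00]), 'eef_pos': array([ 0.246, -0.574,  0.303]), 'eef_rot': array([ 3.142e+00,  1.000e-03, -1.166e+00]), 'force': array([-0.998,  0.015, -0.447]), 'ft_torque': array([0.029, 0.013, 0.037]), 'gripper_width': np.float64(0.998)}
scene [[581.93678041   0.         319.83160038]
 [  0.         581.93678041 227.66632923]
 [  0.           0.           1.        ]] [[-0.73352768 -0.67965504  0.00248414]
 [-0.50662124  0.54433465 -0.66860655]
 [ 0.4530696  -0.49169993 -0.74361221]] [0.4163053  0.38679115 1.04440821]
side [[576.71048968   0.         318.82258472]
 [  0.         576.71048968 240.56170346]
 [  0.           0.           1.        ]] [[ 0.99985696 -0.01572084  0.00623875]
 [-0.00203713 -0.47811129 -0.8782969 ]
 [ 0.01679039  0.87815856 -0.47807492]] [-0.56380185  0.13832142  1.29933117]
wrist [[371.64829954   0.         322.04622883]
 [  0.         371.64829954 240.91457686]
 [  0.           0.           1.        ]] [[ 0.3946145  -0.91884594 -0.00124091]
 [-0.88730579 -0.38141914  0.25924483]
 [-0.23867936 -0.10120071 -0.96581084]] [-0.62514392 -0.0348144   0.37845577]
```

View pics/scene0.png

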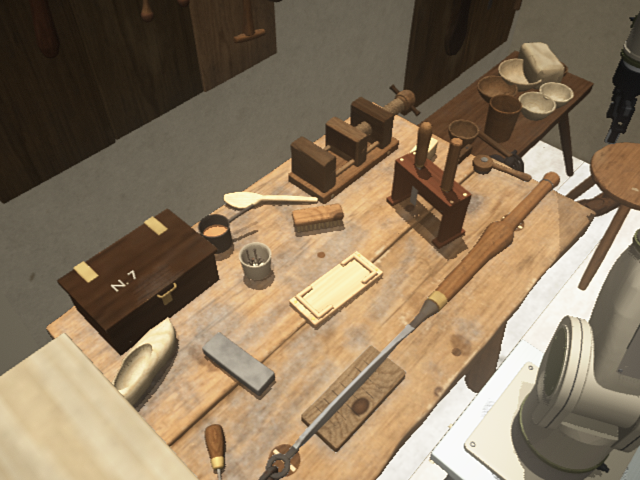

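View pics/side0.png

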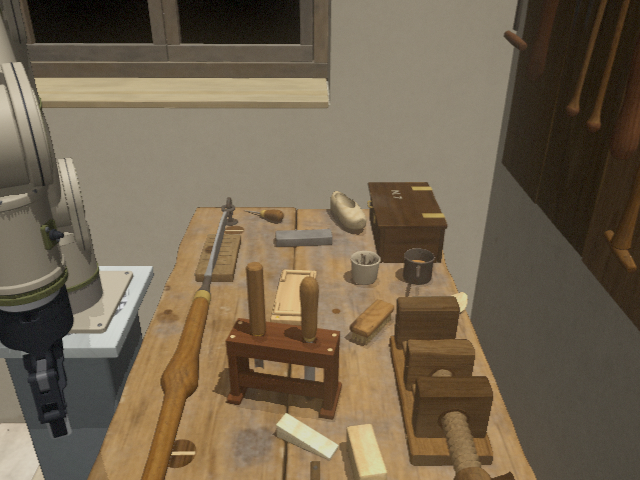

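View pics/wrist0.png

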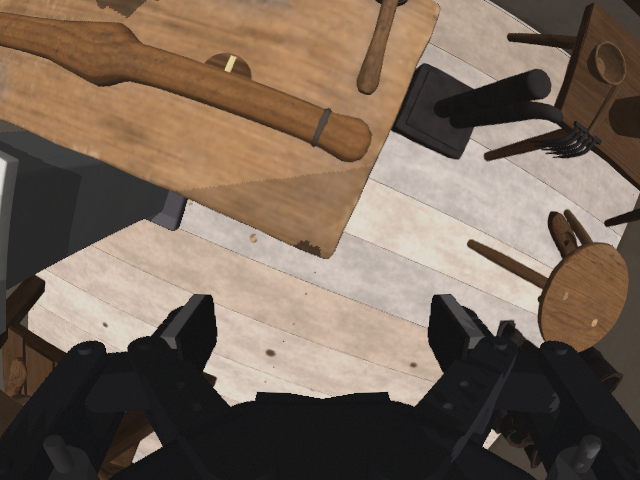

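```bash
cat > h.py <<'E'
import numpy as np,cv2
def load(n): return dict(np.load(n+".npz"))
def cloud(d):
    z=d["range_z"];v,u=np.mgrid[:480,:640];K=d["mtx"]
    P=np.stack([(u-K[0,2])/K[0,0]*z,(v-K[1,2])/K[1,1]*z,z],-1)
    W=(P-d["t"])@d["R"]; W[z==0]=np.nan; return W
def crop(d,u0,u1,v0,v1,f,name):
    cv2.imwrite("pics/"+name,cv2.resize(d["pixels"][v0:v1,u0:u1,::-1],None,fx=f,fy=f,interpolation=cv2.INTER_CUBIC))
E
python3 - <<'E'
from h import *
s=load("side0");c=load("scene0")
crop(s,210,360,250,420,4,"a.png" );crop(c,370,490,110,260,4,"b.png")
for n,d,pts in[("side",s,[(304,238),(290,290),(297,270),(256,270),(310,290),(365,265),(372,318),(284,340),(305,275)]),("scene",c,[(337,288),(238,365),(424,130),(456,147),(256,258),(318,215),(430,180)])]:
    W=cloud(d)
    for u,v in pts: print(n,u,v,np.round(W[v,u],3))
E
```

```text
side 304 238 [0.529 0.259 0.023]
side 290 290 [0.498 0.021 0.016]
side 297 270 [0.513 0.088 0.029]
side 256 270 [ 0.458 -0.301  0.267]
side 310 290 [ 0.543 -0.324  0.244]
side 365 265 [0.671 0.059 0.059]
side 372 318 [ 0.671 -0.118  0.039]
side 284 340 [ 0.5   -0.312  0.136]
side 305 275 [0.532 0.082 0.018]
scene 337 288 [0.503 0.016 0.016]
scene 238 365 [0.517 0.286 0.024]
scene 424 130 [ 0.538 -0.298  0.243]
scene 456 147 [ 0.446 -0.277  0.262]
scene 256 258 [0.677 0.089 0.039]
scene 318 215 [ 0.665 -0.099  0.038]
scene 430 180 [ 0.494 -0.285  0.132]
```

View pics/a.png

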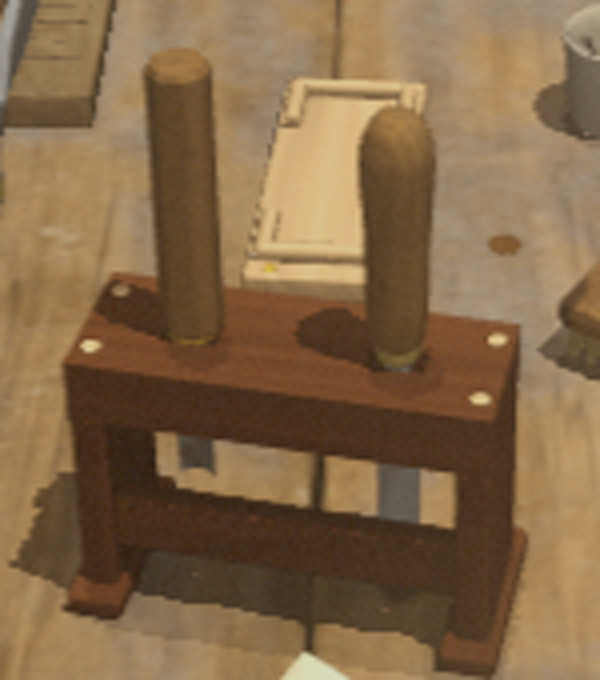

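View pics/b.png

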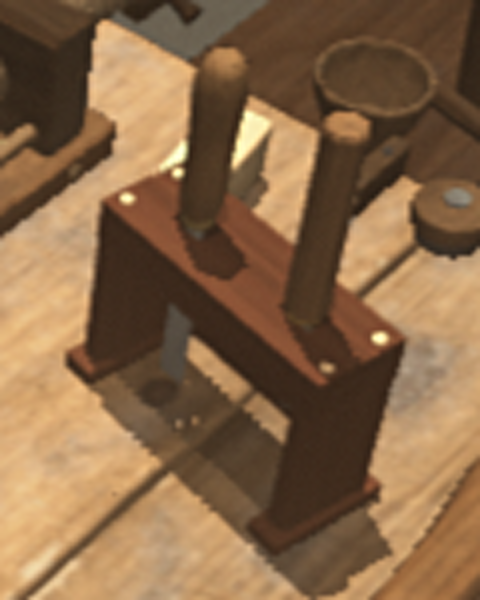

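```bash
python3 - <<'E'
from h import *
for n in["side0","scene0"]:
    W=cloud(load(n)).reshape(-1,3)
    def rect(lo,hi,name):
        m=np.all((W>lo)&(W<hi),1);P=W[m]
        r=cv2.minAreaRect(P[:,:2].astype(np.float32)*1000)
        print(n,name,m.sum(),r,"zmed",np.round(np.percentile(P[:,2],[10,50,90]),4),"mean",P.mean(0).round(4))
    rect([.40,.18,.018],[.62,.38,.04],"stone")
    rect([.40,-.15,.011],[.60,.17,.035],"holder")
    rect([.40,-.15,.0205],[.60,.17,.035],"lips")
    rect([.35,-.42,.125],[.65,-.2,.139],"standtop")
    rect([.42,-.40,.15],[.496,-.2,.30],"gouge")
    for z in [.15,.17,.19,.2,.21,.22,.23,.24,.25]:
        rect([.496,-.40,z-.005],[.6,-.2,z+.005],"chis%.2f"%z)
    rect([.496,-.40,.15],[.6,-.2,.3],"chis")
    rect([.60,.0,.02],[.73,.15,.3],"cup")
    rect([.58,-.2,.02],[.75,-.03,.3],"brush")
E
```

```text
side0 stone 628 ((522.0438232421875, 316.88092041015625), (149.5388641357422, 139.27198791503906), 5.618995666503906) zmed [0.0209 0.0259 0.0284] mean [0.5252 0.272  0.0253]
side0 holder 1379 ((507.3573913574219, 3.0125350952148438), (200.9609832763672, 83.73558044433594), 84.994140625) zmed [0.015  0.0175 0.0249] mean [ 0.4969 -0.0028  0.0185]
side0 lips 302 ((507.98480224609375, 8.333473205566406), (181.32821655273438, 74.6558837890625), 84.96097564697266) zmed [0.0218 0.0246 0.0269] mean [0.4996 0.0069 0.0245]
side0 standtop 2731 ((496.64239501953125, -299.4977722167969), (72.89120483398438, 184.86683654785156), 77.56205749511719) zmed [0.1298 0.1348 0.1363] mean [ 0.4992 -0.3081  0.134 ]
side0 gouge 1099 ((454.4504089355469, -291.67718505859375), (26.849014282226562, 27.04471206665039), 42.7061653137207) zmed [0.1638 0.217  0.2666] mean [ 0.454  -0.2972  0.2159]
side0 chis0.15 51 ((540.4737548828125, -316.8314208984375), (12.093173027038574, 21.91010284423828), 86.41883087158203) zmed [0.1466 0.1495 0.1542] mean [ 0.5402 -0.3176  0.1499]
side0 chis0.17 77 ((540.479248046875, -317
[... 4243 characters left out ...]
cene0 chis0.25 80 ((540.611328125, -304.7597351074219), (25.68735122680664, 24.02509307861328), 8.953838348388672) zmed [0.2463 0.251  0.2537] mean [ 0.5395 -0.3025  0.2504]
scene0 chis 517 ((539.3983154296875, -303.3077697753906), (29.74593162536621, 30.06938362121582), 60.468685150146484) zmed [0.1666 0.2143 0.251 ] mean [ 0.5371 -0.2985  0.211 ]
scene0 cup 821 ((673.4246215820312, 93.53962707519531), (70.3964614868164, 70.49935913085938), 1.9740873575210571) zmed [0.0264 0.0448 0.0582] mean [0.6746 0.0934 0.0435]
scene0 brush 1759 ((710.2893676757812, -131.47061157226562), (119.744384765625, 142.60581970214844), 53.89934158325195) zmed [0.0281 0.04   0.1233] mean [ 0.6972 -0.1394  0.0596]
```

```bash
cat >> h.py <<'E'
def rows(start,wps,grip,step=0.045,dang=8):
    """start (x,y,z,yawdeg); wps same"""
    x=np.array(start[:3],float);yaw=start[3];out=[]
    for w in wps:
        t=np.array(w[:3],float);dy=(w[3]-yaw+180)%360-180
        n=int(max(1,np.ceil(np.linalg.norm(t-x)/step-1e-6),np.ceil(abs(dy)/dang-1e-6)))
        for i in range(n):
            k=n-i;dx=(t-x)/k;a=round(-((w[3]-yaw+180)%360-180)/k,1)
            c,s=np.cos(np.radians(yaw)),np.sin(np.radians(yaw))
            X=np.array([c,s,0]);Y=np.array([s,-c,0]);Z=np.array([0,0,-1.])
            r=np.round([dx@X,dx@Y,dx@Z],4);x=x+r[0]*X+r[1]*Y+r[2]*Z;yaw-=a
            out.append([*r.tolist(),a,grip])
    print(len(out),"rows end",x.round(4),round(yaw,2));print(str(out).replace(" ",""))
def cur():
    from rig import read_state
    s=read_state();p=s["eef_pos"];print("t",round(float(s["t"]),2),"pos",np.round(p,4),"rpy",np.round(np.degrees(s["eef_rot"]),2),"F",np.round(s["force"],1),"w",round(float(s["gripper_width"])*.0854,4),"q",np.round(s["joint_positions"],2))
    return [*p,np.degrees(s["eef_rot"][2])]
E
python3 - <<'E'
from h import *
s=cur()
rows(s,[(.26,-.55,.39,-66.8),(.43,.04,.39,-5)],.0854)
E
```

```text
t 0.15 pos [ 0.2461 -0.5743  0.3033] rpy [ 1.800e+02  6.000e-02 -6.681e+01] F [ 0.4 -0.5 -0.5] w 0.0856 q [ 1.14  0.33 -0.06  1.46  0.02  1.35 -0.09]
17 rows end [0.43 0.04 0.39] -5.01
[[-0.0056,-0.0075,-0.0289,np.float64(-0.0),0.0854],[-0.0056,-0.0074,-0.0289,np.float64(-0.0),0.0854],[-0.0057,-0.0075,-0.0289,np.float64(-0.0),0.0854],[-0.034,-0.0278,0.0,np.float64(-4.4),0.0854],[-0.0317,-0.0303,0.0,np.float64(-4.4),0.0854],[-0.0293,-0.0326,0.0,np.float64(-4.4),0.0854],[-0.0267,-0.0348,0.0,np.float64(-4.4),0.0854],[-0.024,-0.0367,0.0,np.float64(-4.4),0.0854],[-0.0211,-0.0385,0.0,np.float64(-4.4),0.0854],[-0.0181,-0.0399,0.0,np.float64(-4.4),0.0854],[-0.0149,-0.0412,0.0,np.float64(-4.4),0.0854],[-0.0117,-0.0423,0.0,np.float64(-4.4),0.0854],[-0.0085,-0.043,0.0,np.float64(-4.4),0.0854],[-0.0051,-0.0435,0.0,np.float64(-4.5),0.0854],[-0.0017,-0.0438,0.0,np.float64(-4.4),0.0854],[0.0016,-0.0439,0.0,np.float64(-4.5),0.0854],[0.0051,-0.0435,0.0,np.float64(-4.4),0.0854]]
```

Request:
play_rows:
  moves:
    - [-0.0056, -0.0075, -0.0289, 0, 0.0854]
    - [-0.0056, -0.0074, -0.0289, 0, 0.0854]
    - [-0.0057, -0.0075, -0.0289, 0, 0.0854]
    - [-0.034, -0.0278, 0.0, -4.4, 0.0854]
    - [-0.0317, -0.0303, 0.0, -4.4, 0.0854]
    - [-0.0293, -0.0326, 0.0, -4.4, 0.0854]
    - [-0.0267, -0.0348, 0.0, -4.4, 0.0854]
    - [-0.024, -0.0367, 0.0, -4.4, 0.0854]
    - [-0.0211, -0.0385, 0.0, -4.4, 0.0854]
    - [-0.0181, -0.0399, 0.0, -4.4, 0.0854]
    - [-0.0149, -0.0412, 0.0, -4.4, 0.0854]
    - [-0.0117, -0.0423, 0.0, -4.4, 0.0854]
    - [-0.0085, -0.043, 0.0, -4.4, 0.0854]
    - [-0.0051, -0.0435, 0.0, -4.5, 0.0854]
    - [-0.0017, -0.0438, 0.0, -4.4, 0.0854]
    - [0.0016, -0.0439, 0.0, -4.5, 0.0854]
    - [0.0051, -0.0435, 0.0, -4.4, 0.0854]
    - [0, 0, 0, 0, 0.0854]
    - [0, 0, 0, 0, 0.0854]

```text
t: 2.52
eef_pos: [0.43, 0.0393, 0.3904]
eef_rot: [3.141, 0.0, -0.088]
force: [-0.3, -0.7, -0.6]
gripper_width: 1.004
```

```bash
python3 - <<'E'
from h import *
from rig import *
cur()
d=snapshot("wrist");cv2.imwrite("pics/w1.png",d["pixels"][...,::-1]);np.savez("w1.npz",**d)
E
```

```text
t 2.52 pos [0.43   0.0393 0.3904] rpy [ 1.7998e+02  3.0000e-02 -5.0400e+00] F [-0.3 -0.7 -0.6] w 0.0857 q [ 0.6  -0.12 -0.71  1.76 -0.08  1.48 -0.19]
```

View pics/w1.png

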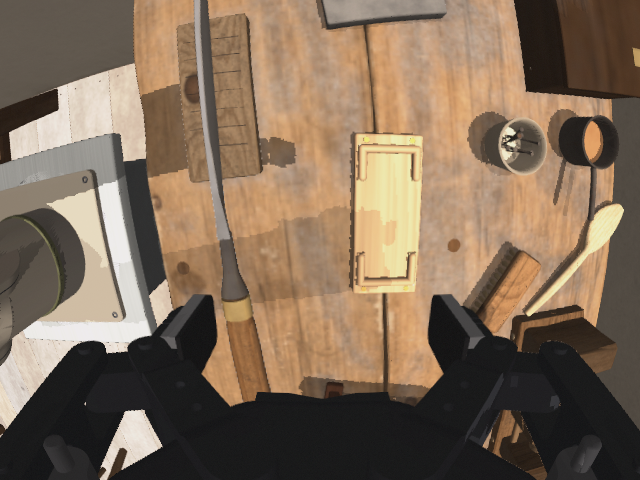

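```bash
cat >> h.py <<'E'
def fcloud(d):
    z=d["range_z"];v,u=np.mgrid[:480,:640].astype(float);K=d["mtx"]
    a=(u-K[0,2])/K[0,0];b=(v-K[1,2])/K[1,1];th=np.hypot(a,b);k=np.tan(th)/np.maximum(th,1e-9)
    P=np.stack([a*k*z,b*k*z,z],-1);W=(P-d["t"])@d["R"];W[z==0]=np.nan;return W
def rect(W,lo,hi,name):
    W=W.reshape(-1,3);m=np.all((W>lo)&(W<hi),1);P=W[m]
    r=cv2.minAreaRect(P[:,:2].astype(np.float32)*1000)
    print(name,m.sum(),np.round(r[0],1),np.round(r[1],1),round(r[2],2),"z",np.round(np.percentile(P[:,2],[10,50,90]),4));return P
E
python3 - <<'E'
from h import *
d=load("w1");W=fcloud(d)
rect(W,[.44,-.15,.010],[.60,.17,.035],"holder")
rect(W,[.44,-.15,.0205],[.60,.17,.035],"lips")
rect(W,[.4,.18,.018],[.64,.4,.04],"stone")
for u,v in [(390,216),(385,260)]: print(W[v,u].round(4))
P=W[(W[...,2]<.005)&(abs(W[...,1])<.2)];print("bench",np.nanmedian(P[:,2]))
# lip pixels mask
m=(W[...,2]>.0205)&(W[...,2]<.035)&(abs(W[...,1])<.15)&(W[...,0]>.44)&(W[...,0]<.6)
crop(d,330,450,120,310,4,"w1c.png")
E
```

```text
holder 10515 [508.2   8.4] [204.9  84.8] 85.12 z [0.0155 0.0168 0.0243]
lips 1783 [508.3   9. ] [176.9  76.3] 85.26 z [0.0222 0.0246 0.0261]
stone 2418 [525.9 262.1] [ 34.3 150.7] 88.97 z [0.0238 0.0259 0.0273]
[0.5112 0.0091 0.0166]
[ 0.5026 -0.0474  0.0162]
bench 0.00044176043959002364
```

View pics/w1c.png

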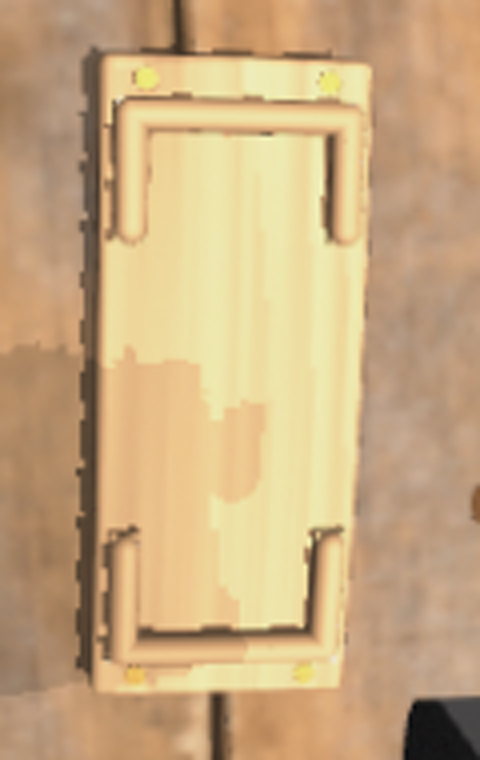

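```bash
python3 - <<'E'
from h import *
s=cur()
rows(s,[(.43,.275,.32,-85)],.0854)
E
```

```text
t 2.58 pos [0.4299 0.0389 0.3904] rpy [ 1.7998e+02  2.0000e-02 -5.1000e+00] F [ 0.7 -0.2 -0.4] w 0.0855 q [ 0.6  -0.12 -0.71  1.76 -0.08  1.48 -0.19]
10 rows end [0.43  0.275 0.32 ] -85.0
[[-0.0021,-0.0235,0.007,np.float64(8.0),0.0854],[-0.0053,-0.023,0.007,np.float64(8.0),0.0854],[-0.0085,-0.022,0.0071,np.float64(8.0),0.0854],[-0.0115,-0.0206,0.007,np.float64(8.0),0.0854],[-0.0142,-0.0188,0.0071,np.float64(8.0),0.0854],[-0.0167,-0.0167,0.007,np.float64(8.0),0.0854],[-0.0189,-0.0142,0.0071,np.float64(8.0),0.0854],[-0.0207,-0.0114,0.007,np.float64(8.0),0.0854],[-0.0221,-0.0084,0.0071,np.float64(7.9),0.0854],[-0.023,-0.0053,0.007,np.float64(8.0),0.0854]]
```

Request:
play_rows:
  moves:
    - [-0.0021, -0.0235, 0.007, 8, 0.0854]
    - [-0.0053, -0.023, 0.007, 8, 0.0854]
    - [-0.0085, -0.022, 0.007, 8, 0.0854]
    - [-0.0115, -0.0206, 0.007, 8, 0.0854]
    - [-0.0142, -0.0188, 0.007, 8, 0.0854]
    - [-0.0167, -0.0167, 0.007, 8, 0.0854]
    - [-0.0189, -0.0142, 0.007, 8, 0.0854]
    - [-0.0207, -0.0114, 0.007, 8, 0.0854]
    - [-0.0221, -0.0084, 0.007, 8, 0.0854]
    - [-0.023, -0.0053, 0.007, 8, 0.0854]
    - [0, 0, 0, 0, 0.0854]
    - [0, 0, 0, 0, 0.0854]

```text
t: 4.08
eef_pos: [0.4302, 0.2746, 0.3205]
eef_rot: [3.141, -0.001, -1.483]
force: [0.1, 0.2, 0.3]
gripper_width: 1.001
```

```bash
python3 - <<'E'
from h import *
from rig import *
cur()
d=snapshot("wrist");cv2.imwrite("pics/w2.png",d["pixels"][...,::-1]);np.savez("w2.npz",**d)
W=fcloud(d)
for z in(.018,.023): rect(W,[.40,.2,z],[.64,.36,.04],"stone")
rect(W,[.40,.2,.005],[.64,.36,.018],"stone sides")
E
```

```text
t 4.08 pos [0.4302 0.2746 0.3205] rpy [ 1.7999e+02 -4.0000e-02 -8.4950e+01] F [0.1 0.2 0.3] w 0.0854 q [ 0.28  0.19 -1.03  1.69  0.16  1.36 -2.26]
stone 7509 [551.  287.2] [207.5  82. ] 19.63 z [0.0247 0.0259 0.0272]
stone 7450 [550.9 287.2] [207.4  82. ] 19.63 z [0.0247 0.0259 0.0272]
stone sides 6 [637.8 352.6] [1.2 8.8] 19.01 z [0.0147 0.0161 0.0175]
```

View pics/w2.png

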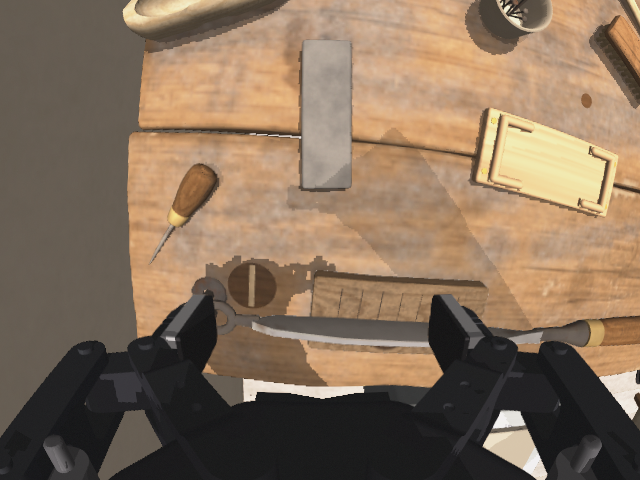

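```bash
python3 - <<'E'
from h import *
d=load("w2");W=fcloud(d)
m=np.zeros((480,640),bool);m[30:200,290:362]=1
W2=np.where(m[...,None],W,np.nan)
rect(W2,[.40,.2,.02],[.64,.36,.04],"stone")
s=cur()
rows(s,[(.526,.281,.20,-85.2),(.526,.281,.078,-85.2)],.0854)
E
```

```text
stone 7402 [526.  278.2] [149.5  49.3] 5.27 z [0.0247 0.0259 0.0271]
t 4.12 pos [0.4303 0.2745 0.3207] rpy [-1.7998e+02 -5.0000e-02 -8.5000e+01] F [ 0.2  0.2 -0.5] w 0.0856 q [ 0.28  0.18 -1.03  1.69  0.16  1.36 -2.26]
7 rows end [0.526 0.281 0.078] -85.2
[[0.0005,-0.024,0.0302,np.float64(0.1),0.0854],[0.0004,-0.024,0.0302,np.float64(0.0),0.0854],[0.0004,-0.0239,0.0302,np.float64(0.1),0.0854],[0.0004,-0.024,0.0301,np.float64(0.0),0.0854],[0.0,0.0,0.0407,np.float64(0.0),0.0854],[0.0,0.0,0.0407,np.float64(0.0),0.0854],[0.0,0.0,0.0406,np.float64(0.0),0.0854]]
```

Request:
play_rows:
  moves:
    - [0.001, -0.024, 0.0302, 0, 0.0854]
    - [0.001, -0.024, 0.0302, 0, 0.0854]
    - [0.0009, -0.0239, 0.0302, 0, 0.0854]
    - [0.0009, -0.024, 0.0302, 0, 0.0854]
    - [0, 0, 0.0407, 0, 0.0854]
    - [0, 0, 0.0407, 0, 0.0854]
    - [0, 0, 0.0406, 0, 0.0854]
    - [0, 0, 0.002, 0, 0.0854]
    - [0, 0, 0, 0, 0.0854]
    - [0, 0, 0, 0, 0.04]
    - [0, 0, 0, 0, 0.04]
    - [0, 0, 0, 0, 0.04]
    - [0, 0, 0, 0, 0.04]
    - [0, 0, 0, 0, 0.04]
    - [0, 0, 0, 0, 0.04]

```text
t: 6.0
eef_pos: [0.5264, 0.2806, 0.0773]
eef_rot: [-3.139, -0.0, -1.484]
force: [-0.3, -2.0, 8.1]
gripper_width: 0.564
```

```bash
python3 - <<'E'
from h import *
from rig import *
cur()
d=snapshot("wrist");cv2.imwrite("pics/w3.png",d["pixels"][...,::-1])
E
```

```text
t 6.0 pos [0.5264 0.2806 0.0773] rpy [-179.88   -0.    -85.02] F [-0.3 -2.   8.1] w 0.0482 q [ 0.07  0.65 -0.82  1.72  0.55  1.02 -2.43]
```

View pics/w3.png

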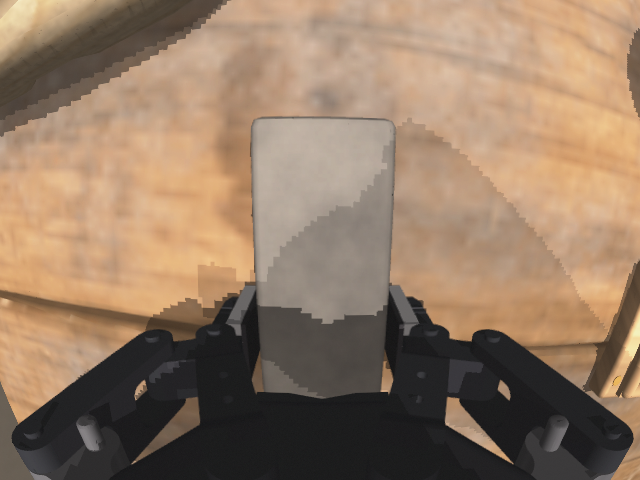

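Request:
play_rows:
  moves:
    - [0, 0, -0.01, 0, 0.04]
    - [0, 0, -0.03, 0, 0.04]
    - [0, 0, -0.04, 0, 0.04]
    - [0, 0, -0.04, 0, 0.04]
    - [0, 0, 0, 0, 0.04]
    - [0, 0, 0, 0, 0.04]

```text
t: 6.8
eef_pos: [0.5253, 0.28, 0.1952]
eef_rot: [3.141, -0.001, -1.484]
force: [0.5, -0.7, -2.8]
gripper_width: 0.565
```

```bash
python3 - <<'E'
from h import *
from rig import *
s=cur()
for n in("wrist","scene","side"):
    d=snapshot(n);np.savez(n[0]+"4.npz",**d);cv2.imwrite(f"pics/{n}4.png",d["pixels"][...,::-1])
W=cloud(load("s4")) 
rows(s,[(.508,.0085,s[2],-4.8)],.04)
E
```

```text
t 6.8 pos [0.5253 0.28   0.1952] rpy [ 1.7996e+02 -5.0000e-02 -8.5000e+01] F [ 0.5 -0.7 -2.8] w 0.0483 q [ 0.14  0.51 -0.91  1.64  0.43  1.21 -2.35]
11 rows end [0.5081 0.0085 0.1952] -4.8
[[0.0245,0.0037,0.0,np.float64(-7.3),0.04],[0.0238,0.0068,0.0,np.float64(-7.3),0.04],[0.0227,0.0098,0.0,np.float64(-7.3),0.04],[0.0213,0.0126,0.0,np.float64(-7.3),0.04],[0.0195,0.0152,0.0,np.float64(-7.3),0.04],[0.0174,0.0175,0.0,np.float64(-7.3),0.04],[0.0151,0.0196,0.0,np.float64(-7.3),0.04],[0.0125,0.0213,0.0,np.float64(-7.3),0.04],[0.0097,0.0228,0.0,np.float64(-7.3),0.04],[0.0067,0.0238,0.0,np.float64(-7.3),0.04],[0.0036,0.0244,0.0,np.float64(-7.2),0.04]]
```

View pics/wrist4.png

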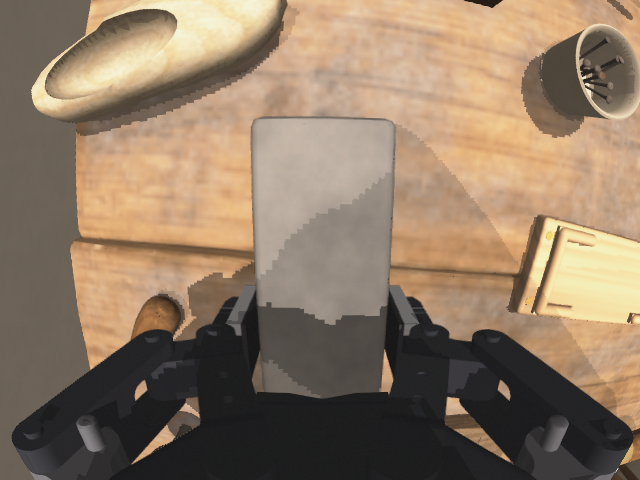

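View pics/side4.png

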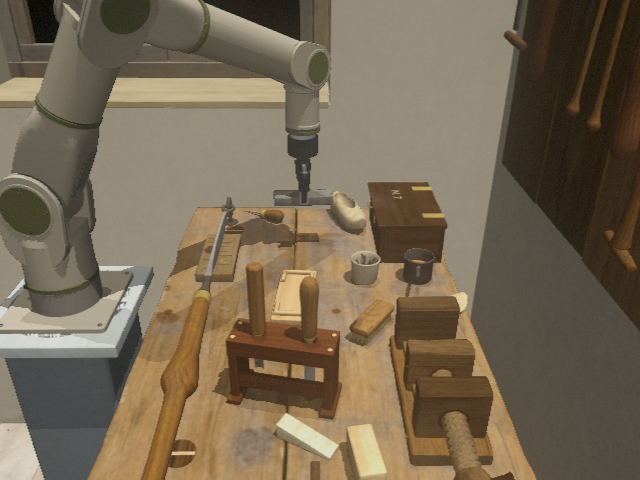

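```bash
python3 - <<'E'
from h import *
d=load("w4");W=fcloud(d)
T=np.array([.5253,.28,.1952]);y=np.radians(-85)
X=np.array([np.cos(y),np.sin(y),0]);Y=np.array([np.sin(y),-np.cos(y),0])
P=W[110:305,240:405].reshape(-1,3)
m=(P[:,2]>.12);P=P[m]-T
t=np.stack([P@X,P@Y,-P[:,2]],1)
print("z top",np.percentile(t[:,2],[5,25,50,75,95]),"ymin",t[:,1].min(),"xmin/max",t[:,0].min(),t[:,0].max())
for a in(-.07,-.05,-.03,-.015):
    q=t[abs(t[:,1]-a)<.004];print(a,q[:,0].min(),q[:,0].max(),np.median(q[:,2]))
W=cloud(load("s4")) 
E
```

```text
z top [0.05044943 0.05116557 0.05164943 0.05212893 0.05299266] ymin -0.07487272831216976 xmin/max -0.02978386244961505 0.031737756801410014
-0.07 -0.02342554731010832 0.025421966226941956 0.05134777254526274
-0.05 -0.02357803003065281 0.025396187786774806 0.05148682824992298
-0.03 -0.023416892494450947 0.025241154724751795 0.051872832428831867
-0.015 -0.029472619288513625 0.031363523580307334 0.05190932748966148
```

Request:
play_rows:
  moves:
    - [0.0245, 0.0037, 0.0, -7.3, 0.04]
    - [0.0238, 0.0068, 0.0, -7.3, 0.04]
    - [0.0227, 0.0098, 0.0, -7.3, 0.04]
    - [0.0213, 0.0126, 0.0, -7.3, 0.04]
    - [0.0195, 0.0152, 0.0, -7.3, 0.04]
    - [0.0174, 0.0175, 0.0, -7.3, 0.04]
    - [0.0151, 0.0196, 0.0, -7.3, 0.04]
    - [0.0125, 0.0213, 0.0, -7.3, 0.04]
    - [0.0097, 0.0228, 0.0, -7.3, 0.04]
    - [0.0067, 0.0238, 0.0, -7.3, 0.04]
    - [0.0036, 0.0244, 0.0, -7.2, 0.04]
    - [0, 0, 0, 0, 0.04]
    - [0, 0, 0.06, 0, 0.04]
    - [0, 0, 0, 0, 0.04]
    - [0, 0, 0, 0, 0.04]

```text
t: 8.82
eef_pos: [0.5088, 0.01, 0.1369]
eef_rot: [-3.141, -0.001, -0.083]
force: [-0.1, 0.7, -2.8]
gripper_width: 0.566
```

```bash
python3 - <<'E'
from h import *
from rig import *
s=cur()
for n in("wrist","scene","side"):
    d=snapshot(n);np.savez(n[:2]+"5.npz",**d);cv2.imwrite(f"pics/{n}5.png",d["pixels"][...,::-1])
    if n=="scene": crop(d,270,400,230,340,5,"sc5.png")
    if n=="side": crop(d,250,350,220,330,5,"si5.png")
E
```

```text
t 8.82 pos [0.5088 0.01   0.1369] rpy [-1.7995e+02 -4.0000e-02 -4.7600e+00] F [-0.1  0.7 -2.8] w 0.0484 q [ 0.87  0.52 -1.17  1.9   0.55  1.09 -0.61]
```

View pics/wrist5.png

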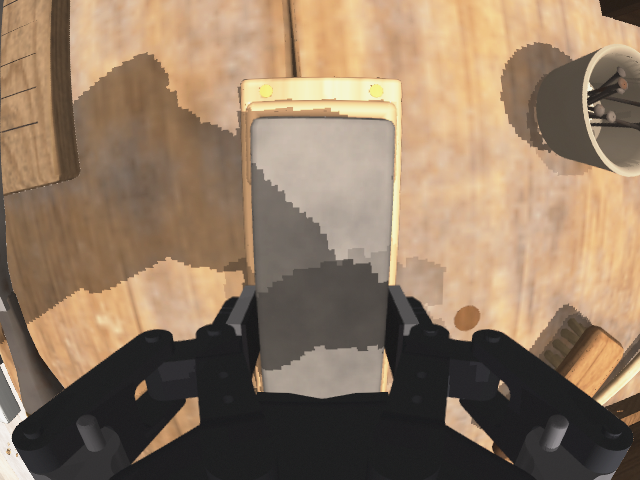

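View pics/sc5.png

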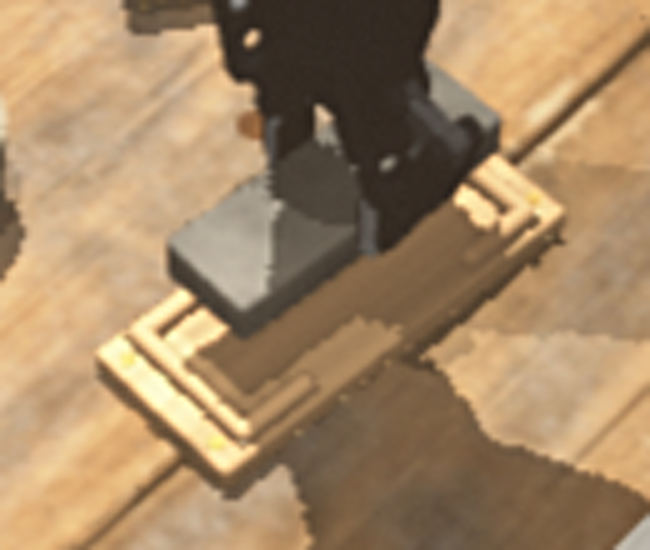

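View pics/si5.png

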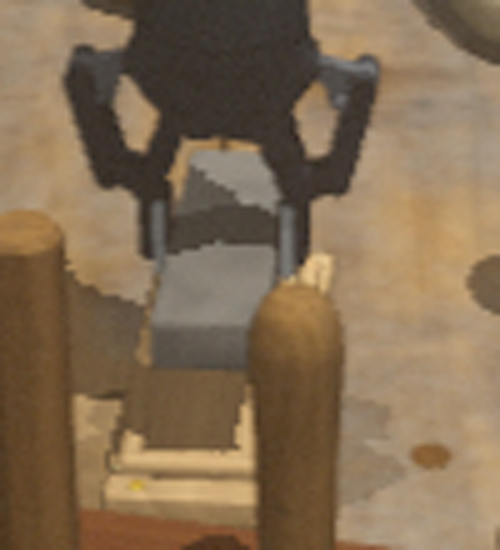

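```bash
python3 - <<'E'
from h import *
d=load("wr5");W=fcloud(d)
T=np.array([.5088,.010,.1369]);y=np.radians(-4.76)
X=np.array([np.cos(y),np.sin(y),0]);Y=np.array([np.sin(y),-np.cos(y),0])
P=W[60:330,200:440].reshape(-1,3);P=P[~np.isnan(P[:,0])]
t=np.stack([(P-T)@X,(P-T)@Y,P[:,2]],1)
st=t[t[:,2]>.07]; bd=t[(t[:,2]>.009)&(t[:,2]<.03)]
print("stone ymin",st[:,1].min(),"board ymin",bd[:,1].min())
for a in np.arange(-.1,-.02,.01):
    q=st[abs(st[:,1]-a)<.004];b=bd[abs(bd[:,1]-a)<.004]
    f=lambda q:(len(q),)+tuple(np.round([q[:,0].min()*1e3,q[:,0].max()*1e3,(q[:,0].min()+q[:,0].max())*500],1)) if len(q) else None
    print(round(a,3),"stone",f(q),"board",f(b))
E
```

```text
stone ymin -0.07444532475064794 board ymin -0.10030945294350754
-0.1 stone None board (1090, np.float64(-42.1), np.float64(41.0), np.float64(-0.5))
-0.09 stone None board (2221, np.float64(-42.9), np.float64(41.1), np.float64(-0.9))
-0.08 stone None board (1937, np.float64(-42.9), np.float64(41.2), np.float64(-0.8))
-0.07 stone (3302, np.float64(-24.2), np.float64(24.3), np.float64(0.0)) board (250, np.float64(-42.9), np.float64(41.3), np.float64(-0.8))
-0.06 stone (3504, np.float64(-24.4), np.float64(24.2), np.float64(-0.1)) board (239, np.float64(-42.6), np.float64(41.6), np.float64(-0.5))
-0.05 stone (3389, np.float64(-24.5), np.float64(24.4), np.float64(-0.0)) board (233, np.float64(-42.8), np.float64(41.3), np.float64(-0.7))
-0.04 stone (3236, np.float64(-24.4), np.float64(24.2), np.float64(-0.1)) board (210, np.float64(-42.1), np.float64(41.1), np.float64(-0.5))
-0.03 stone (3050, np.float64(-24.6), np.float64(24.4), np.float64(-0.1)) board (231, np.float64(-42.5), np.float64(41.4), np.float64(-0.6))
```

Request:
play_rows:
  moves:
    - [-0.0007, 0.0013, 0.02, 0, 0.04]
    - [0, 0, 0.015, 0, 0.04]
    - [0, 0, 0.006, 0, 0.04]
    - [0, 0, 0.0005, 0, 0.04]
    - [0, 0, 0, 0, 0.04]
    - [0, 0, 0, 0, 0.04]

```text
t: 9.72
eef_pos: [0.5077, 0.0077, 0.0944]
eef_rot: [-3.142, -0.0, -0.084]
force: [0.3, -0.3, -2.8]
gripper_width: 0.567
```

```bash
python3 - <<'E'
from h import *
from rig import *
s=cur()
for n in("wrist","scene"):
    d=snapshot(n);cv2.imwrite(f"pics/{n}6.png",d["pixels"][...,::-1])
    if n=="scene": crop(d,270,400,230,340,5,"sc6.png")
    else: crop(d,220,420,70,330,3,"wr6.png")
E
```

```text
t 9.72 pos [0.5077 0.0077 0.0944] rpy [-1.80e+02 -2.00e-02 -4.81e+00] F [ 0.3 -0.3 -2.8] w 0.0484 q [ 0.83  0.58 -1.11  1.93  0.61  1.02 -0.65]
```

View pics/wr6.png

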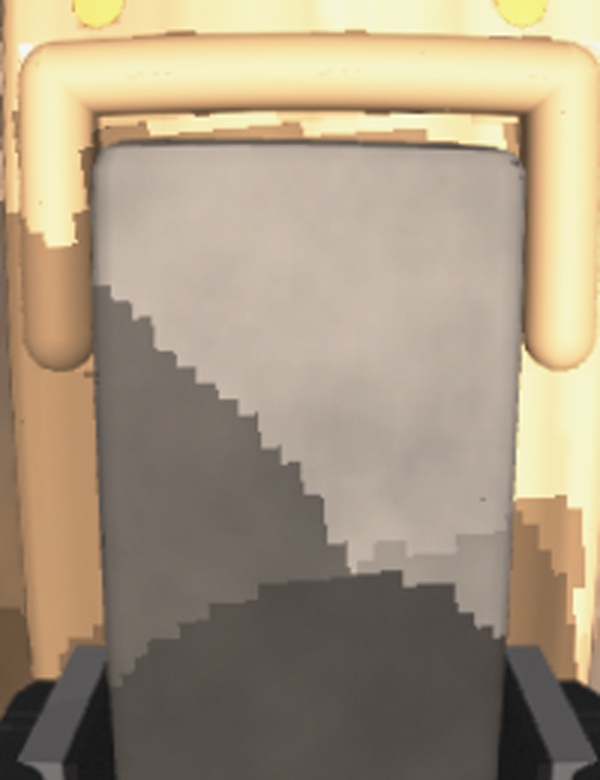

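View pics/sc6.png

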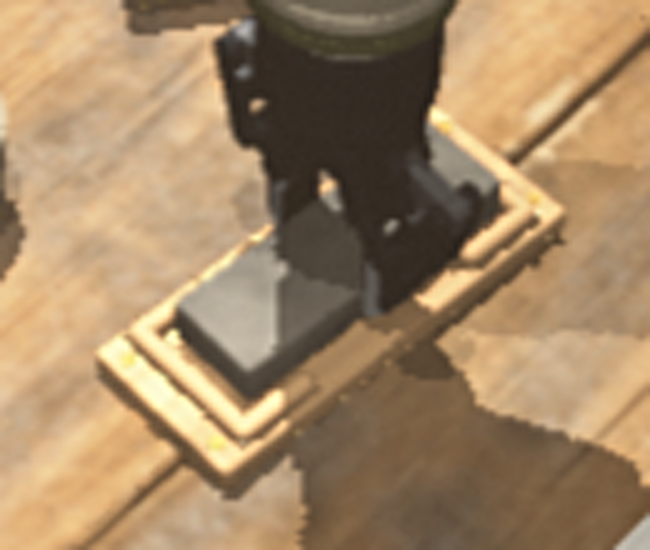

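Request:
play_rows:
  moves:
    - [0, 0, 0.001, 0, 0.04]
    - [0, 0, 0.0005, 0, 0.04]
    - [0, 0, 0, 0, 0.04]

```text
t: 10.2
eef_pos: [0.5077, 0.0077, 0.0933]
eef_rot: [3.141, -0.0, -0.084]
force: [-2.7, -2.0, 5.3]
gripper_width: 0.568
```

Request:
play_rows:
  moves:
    - [0, 0, 0, 0, 0.056]
    - [0, 0, 0, 0, 0.06]
    - [0, 0, 0, 0, 0.066]
    - [0, 0, 0, 0, 0.066]
    - [0, 0, -0.02, 0, 0.066]
    - [0, 0, -0.04, 0, 0.066]
    - [0, 0, -0.05, 0, 0.066]
    - [0, 0, -0.06, 0, 0.066]
    - [0, 0, -0.06, 0, 0.066]
    - [0, 0, 0, 0, 0.066]

```text
t: 11.45
eef_pos: [0.5089, 0.0089, 0.3279]
eef_rot: [3.141, -0.007, -0.083]
force: [-0.3, 0.4, 0.7]
gripper_width: 0.774
```

```bash
python3 - <<'E'
from h import *
from rig import *
s=cur()
for n in("wrist","scene","side"):
    d=snapshot(n);np.savez(n[:2]+"7.npz",**d);cv2.imwrite(f"pics/{n}7.png",d["pixels"][...,::-1])
    if n=="scene": crop(d,270,400,230,340,5,"sc7.png")
    if n=="wrist":
        W=fcloud(d);rect(W,[.4,-.15,.038],[.6,.2,.05],"stone");rect(W,[.4,-.15,.01],[.6,.2,.03],"holder")
E
```

```text
t 11.45 pos [0.5089 0.0089 0.3279] rpy [179.97  -0.4   -4.77] F [-0.3  0.4  0.7] w 0.0661 q [ 1.08  0.31 -1.38  1.68  0.31  1.4  -0.43]
stone 7306 [507.8   7.1] [149.5  49.6] 84.56 z [0.0407 0.0419 0.043 ]
holder 7491 [508.3   8.5] [202.4  84.8] 85.5 z [0.0155 0.017  0.0252]
```

View pics/wrist7.png

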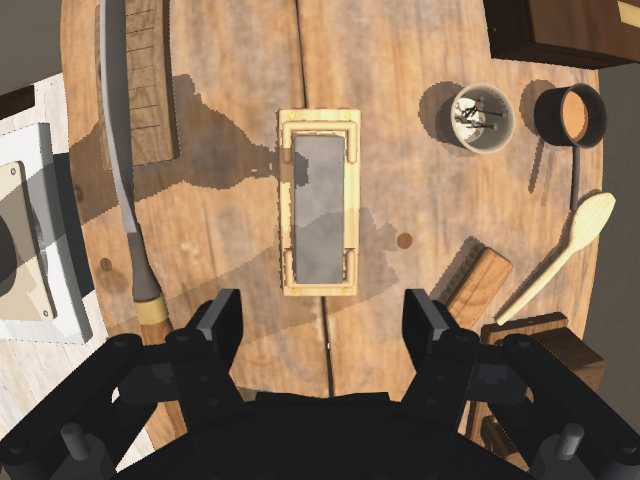

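View pics/sc7.png

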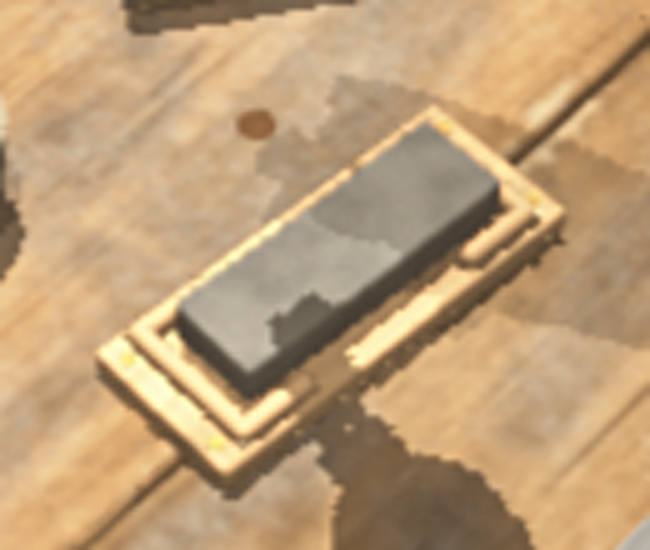

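```bash
python3 - <<'E'
from h import *
for n in("side0","scene0","si7","sc7"):
    W=cloud(load(n)).reshape(-1,3)
    m=np.all((W>[.505,-.345,.03])&(W<[.58,-.27,.10]),1);P=W[m]
    print(n,m.sum(),P.min(0).round(3),P.max(0).round(3))
    if m.sum()>10:
        c=P.mean(0);u,s,v=np.linalg.svd(P-c);print(c.round(4),"normal",v[2].round(3),s.round(4));
        l,r=P[:,0].min(),P[:,0].max()
        f=np.polyfit(P[:,0],P[:,1],1);print("slope deg",np.degrees(np.arctan(f[0])),"res",np.std(P[:,1]-np.polyval(f,P[:,0])))
d=load("scene0");crop(d,395,435,165,215,12,"bl1.png");d=load("side0");crop(d,290,335,350,400,12,"bl2.png")
E
```

```text
side0 737 [ 0.505 -0.345  0.031] [ 0.567 -0.304  0.092]
[ 0.5366 -0.3288  0.053 ] normal [ 0.182  0.694 -0.696] [0.4444 0.346  0.2121]
slope deg -7.2565455339227976 res 0.01064926142524852
scene0 270 [ 0.506 -0.331  0.03 ] [ 0.58  -0.278  0.1  ]
[ 0.5615 -0.3038  0.0509] normal [-0.179  0.897 -0.404] [0.3898 0.2261 0.1362]
slope deg 17.32777137906405 res 0.010228679596878136
si7 740 [ 0.505 -0.345  0.031] [ 0.569 -0.305  0.097]
[ 0.5369 -0.329   0.0531] normal [ 0.199  0.703 -0.683] [0.4501 0.3489 0.2183]
slope deg -8.06763653382804 res 0.010723882265512028
sc7 270 [ 0.507 -0.33   0.03 ] [ 0.58  -0.278  0.098]
[ 0.5619 -0.3043  0.0509] normal [-0.131  0.88  -0.456] [0.386  0.2329 0.1375]
slope deg 16.155803757147144 res 0.010775240317869245
```

View pics/bl1.png

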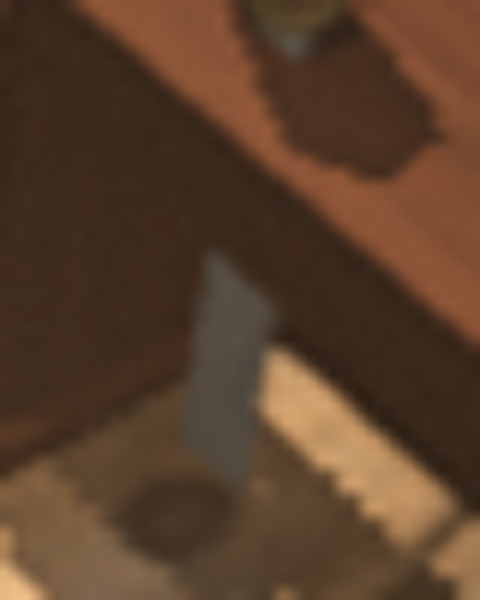

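View pics/bl2.png

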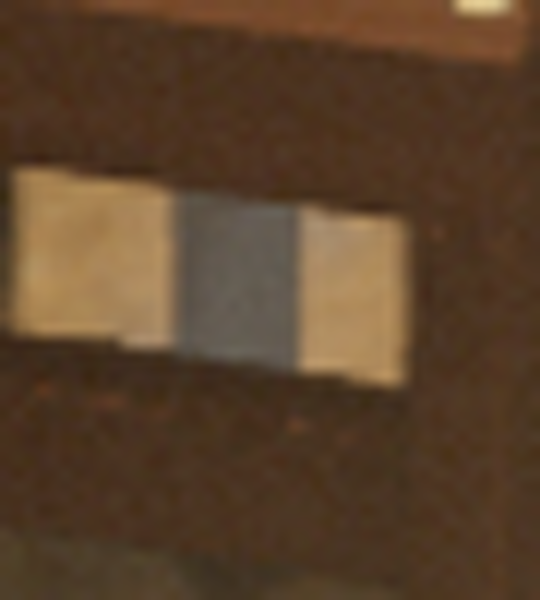

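```bash
cat >> h.py <<'E'
def bp(d,u,v,z):
    K=d["mtx"];r=d["R"].T@np.array([(u-K[0,2])/K[0,0],(v-K[1,2])/K[1,1],1]);c=-d["R"].T@d["t"]
    return c+r*(z-c[2])/r[2]
E
python3 - <<'E'
from h import *
d=load("scene0")
a=bp(d,395+185/12,165+440/12,.008);b=bp(d,395+245/12,165+485/12,.008);print(a,b,np.linalg.norm(a-b),np.degrees(np.arctan2((a-b)[1],(a-b)[0])))
# predicted edge pixels for yaws
for yaw in(-20,-12,-5,5):
    for c in [(.542,-.306)]:
        for s in(-1,1):
            p=np.array([c[0]+s*.0095*np.cos(np.radians(yaw)),c[1]+s*.0095*np.sin(np.radians(yaw)),.008])
            q=d["R"]@p+d["t"];print(yaw,s,(q[:2]/q[2]*d["mtx"][0,0]+d["mtx"][:2,2]-[395,165])*12)
P=fcloud(load("wr7"))
s=load("side0")
for u in(304.3,315):
    print(bp(s,u,375,.06), [bp(s,u,375,z)[1].round(4) for z in(.05,.06,.07)])
E
```

```text
[ 0.54821502 -0.30859186  0.008     ] [ 0.5314273  -0.30658256  0.008     ] 0.016907540346891257 -6.825173433767153
-20 -1 [227.28640509 490.90644555]
-20 1 [176.34836983 431.93864732]
-12 -1 [232.46207765 488.50662461]
-12 1 [171.19364295 434.30231537]
-5 -1 [236.49845627 485.97060313]
-5 1 [167.16289278 436.80347165]
5 -1 [241.34430457 481.72200303]
5 1 [162.30394265 441.0013138 ]
[ 0.53328243 -0.31304463  0.06      ] [np.float64(-0.3018), np.float64(-0.313), np.float64(-0.3243)]
[ 0.55192207 -0.31320708  0.06      ] [np.float64(-0.302), np.float64(-0.3132), np.float64(-0.3244)]
```

```bash
python3 - <<'E'
from h import *
s=cur()
rows(s,[(.54,-.2,.39,-10),(.5405,-.3185,.37,-10)],.06)
E
```

```text
t 11.6 pos [0.5072 0.0077 0.3228] rpy [ 1.7996e+02  1.0000e-02 -4.8000e+00] F [ 0.8 -0.3 -1.5] w 0.0658 q [ 1.08  0.31 -1.38  1.69  0.31  1.4  -0.43]
8 rows end [ 0.5405 -0.3185  0.37  ] -10.0
[[0.01,0.0409,-0.0134,np.float64(1.0),0.06],[0.0107,0.0407,-0.0135,np.float64(1.1),0.06],[0.0115,0.0404,-0.0134,np.float64(1.0),0.06],[0.0122,0.0402,-0.0135,np.float64(1.1),0.06],[0.013,0.04,-0.0134,np.float64(1.0),0.06],[0.007,0.0389,0.0067,np.float64(0.0),0.06],[0.007,0.0389,0.0066,np.float64(0.0),0.06],[0.0071,0.0388,0.0067,np.float64(0.0),0.06]]
```

Request:
play_rows:
  moves:
    - [0.01, 0.0409, -0.0134, 1, 0.06]
    - [0.0107, 0.0407, -0.0135, 1, 0.06]
    - [0.0115, 0.0404, -0.0134, 1, 0.06]
    - [0.0122, 0.0402, -0.0135, 1, 0.06]
    - [0.013, 0.04, -0.0134, 1, 0.06]
    - [0.007, 0.045, 0, 0, 0.06]
    - [0.007, 0.045, 0, 0, 0.06]
    - [0.007, 0.045, 0, 0, 0.06]
    - [0.007, 0.045, 0, 0, 0.06]
    - [0, 0, 0, 0, 0.06]
    - [0, 0, 0, 0, 0.06]

```text
t: 12.98
eef_pos: [0.5377, -0.3811, 0.389]
eef_rot: [-3.14, 0.001, -0.17]
force: [0.8, 0.5, 0.7]
gripper_width: 0.702
```

```bash
python3 - <<'E'
from h import *
from rig import *
s=cur()
d=snapshot("wrist");np.savez("wr8.npz",**d);cv2.imwrite("pics/wrist8.png",d["pixels"][...,::-1])
W=fcloud(d)
rect(W,[.35,-.42,.125],[.65,-.2,.139],"top")
rect(W,[.42,-.36,.262],[.5,-.24,.30],"gouge top")
for z in(.252,.245,.235): rect(W,[.5,-.36,z],[.6,-.24,.30],"ch")
E
```

```text
t 12.97 pos [ 0.5377 -0.3811  0.389 ] rpy [-1.7991e+02  8.0000e-02 -9.7200e+00] F [0.8 0.5 0.7] w 0.06 q [ 1.23  0.61 -1.14  1.17  0.55  1.67  0.06]
top 10838 [ 497.2 -299.5] [ 66.9 184.6] 77.52 z [0.1336 0.1346 0.1355]
gouge top 1528 [ 453.7 -290. ] [25.1 25.3] 35.39 z [0.2661 0.2686 0.2696]
ch 1152 [ 540.9 -309.5] [22.  22.3] 50.9 z [0.2525 0.2547 0.2559]
ch 1851 [ 541.1 -309.4] [27.2 27.4] 80.27 z [0.2474 0.2531 0.2556]
ch 2142 [ 540.8 -309.5] [29.8 30.6] 80.89 z [0.244  0.2523 0.2555]
```

View pics/wrist8.png

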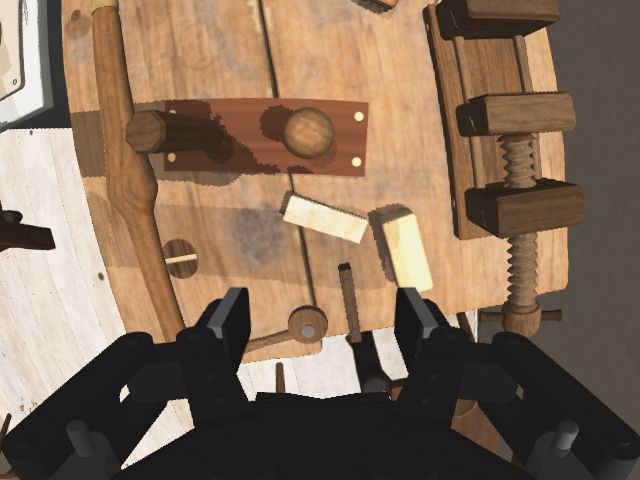

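```bash
python3 - <<'E'
from h import *
s=cur()
rows(s,[(.541,-.3095,.385,-11),(.541,-.3095,.263,-11)],.06)
E
```

```text
t 13.03 pos [ 0.5379 -0.3806  0.3894] rpy [-1.7995e+02  5.0000e-02 -9.6800e+00] F [0.1 0.7 0.2] w 0.0602 q [ 1.23  0.61 -1.14  1.17  0.55  1.67  0.06]
5 rows end [ 0.541  -0.3095  0.263 ] -10.98
[[-0.0044,-0.0353,0.0022,np.float64(0.7),0.06],[-0.0049,-0.0353,0.0022,np.float64(0.6),0.06],[0.0,0.0,0.0407,np.float64(0.0),0.06],[0.0,0.0,0.0407,np.float64(0.0),0.06],[0.0,0.0,0.0406,np.float64(0.0),0.06]]
```

Request:
play_rows:
  moves:
    - [-0.0044, -0.0353, 0.0022, 0.7, 0.06]
    - [-0.0049, -0.0353, 0.0022, 0.6, 0.06]
    - [0, 0, 0, 0, 0.06]
    - [0, 0, 0.04, 0, 0.06]
    - [0, 0, 0.04, 0, 0.06]
    - [0, 0, 0.03, 0, 0.06]
    - [0, 0, 0.012, 0, 0.06]
    - [0, 0, 0, 0, 0.06]
    - [0, 0, 0, 0, 0.06]

```text
t: 14.15
eef_pos: [0.5414, -0.3109, 0.2651]
eef_rot: [3.141, -0.002, -0.194]
force: [0.8, 0.3, 1.1]
gripper_width: 0.705
```

```bash
python3 - <<'E'
from h import *
from rig import *
s=cur()
for n in("wrist","side"):
    d=snapshot(n);np.savez(n[:2]+"9.npz",**d);cv2.imwrite(f"pics/{n}9.png",d["pixels"][...,::-1])
    if n=="side": crop(d,210,360,210,360,4,"si9.png")
E
```

```text
t 14.15 pos [ 0.5414 -0.3109  0.2651] rpy [ 1.7997e+02 -1.0000e-01 -1.1100e+01] F [0.8 0.3 1.1] w 0.0602 q [ 1.24  0.61 -1.14  1.47  0.56  1.41 -0.11]
```

View pics/wrist9.png

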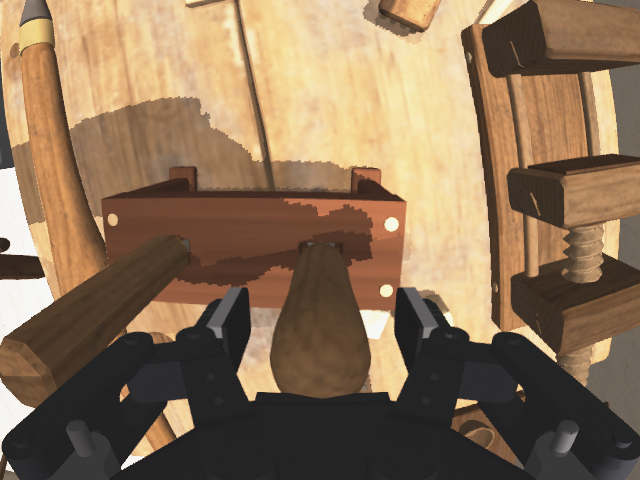

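View pics/si9.png

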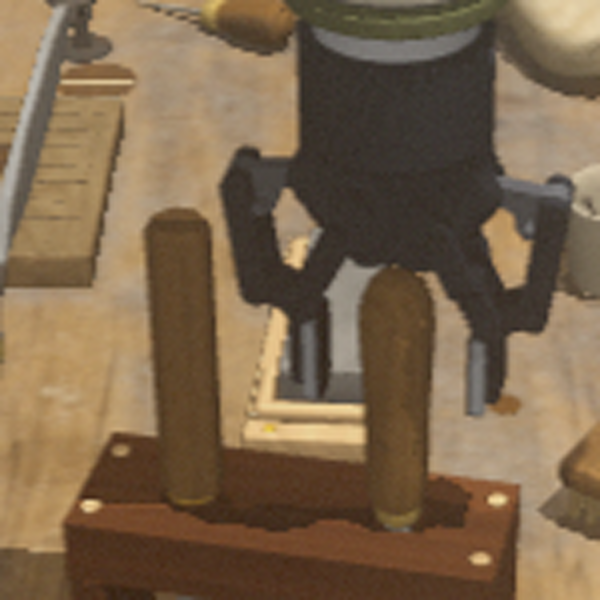

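Request:
play_rows:
  moves:
    - [0, 0, 0, 0, 0.03]
    - [0, 0, 0, 0, 0.015]
    - [0, 0, 0, 0, 0.015]
    - [0, 0, 0, 0, 0.015]
    - [0, 0, 0, 0, 0.015]
    - [0, 0, 0, 0, 0.015]

```text
t: 15.0
eef_pos: [0.541, -0.311, 0.2642]
eef_rot: [3.141, -0.001, -0.194]
force: [-1.1, 0.6, 5.8]
gripper_width: 0.34
```

```bash
python3 - <<'E'
from h import *
from rig import *
s=cur()
E
```

```text
t 15.0 pos [ 0.541  -0.311   0.2642] rpy [ 1.7998e+02 -3.0000e-02 -1.1110e+01] F [-1.1  0.6  5.8] w 0.0291 q [ 1.24  0.61 -1.14  1.48  0.56  1.41 -0.11]
```

Request:
play_rows:
  moves:
    - [0, 0, -0.01, 0, 0.015]
    - [0, 0, -0.02, 0, 0.015]
    - [0, 0, -0.025, 0, 0.015]
    - [0, 0, -0.025, 0, 0.015]
    - [0, 0, -0.025, 0, 0.015]
    - [0, 0, -0.025, 0, 0.015]
    - [0, 0, -0.02, 0, 0.015]
    - [0, 0, 0, 0, 0.015]
    - [0, 0, 0, 0, 0.015]

```text
t: 16.12
eef_pos: [0.5407, -0.3108, 0.4132]
eef_rot: [-3.142, 0.0, -0.194]
force: [0.4, 0.0, -2.6]
gripper_width: 0.339
```

```bash
python3 - <<'E'
from h import *
from rig import *
s=cur()
for n in("wrist","side","scene"):
    d=snapshot(n);np.savez(n[:2]+"10.npz",**d);cv2.imwrite(f"pics/{n}10.png",d["pixels"][...,::-1])
    if n=="side": crop(d,240,370,130,350,3.5,"si10.png")
    if n=="scene": crop(d,370,500,20,220,4,"sc10.png")
E
```

```text
t 16.12 pos [ 0.5407 -0.3108  0.4132] rpy [-1.80e+02  3.00e-02 -1.11e+01] F [ 0.4  0.  -2.6] w 0.029 q [ 1.21  0.53 -1.18  1.23  0.49  1.67 -0.05]
```

View pics/si10.png

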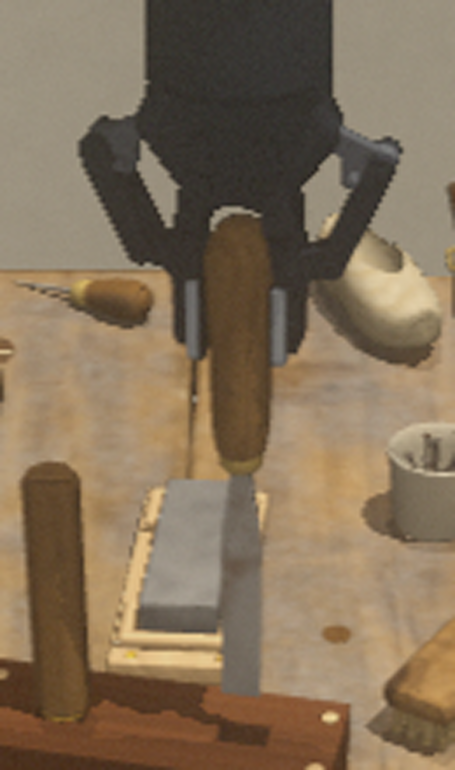

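View pics/sc10.png

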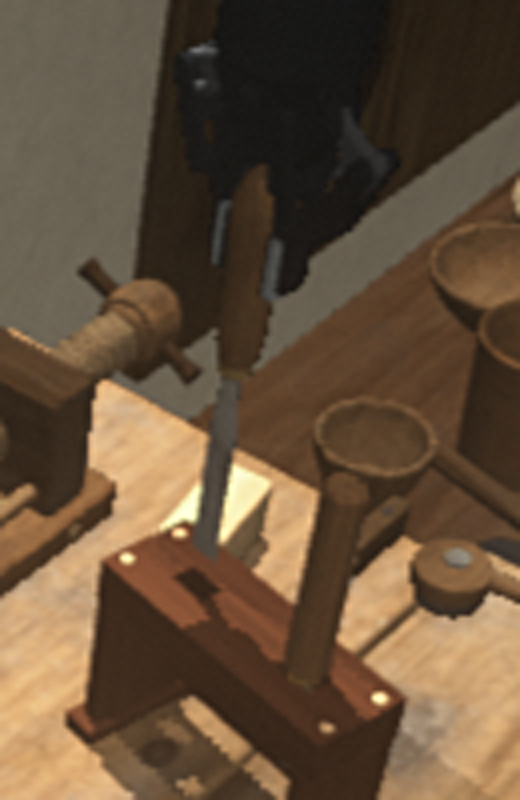

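View pics/wrist10.png

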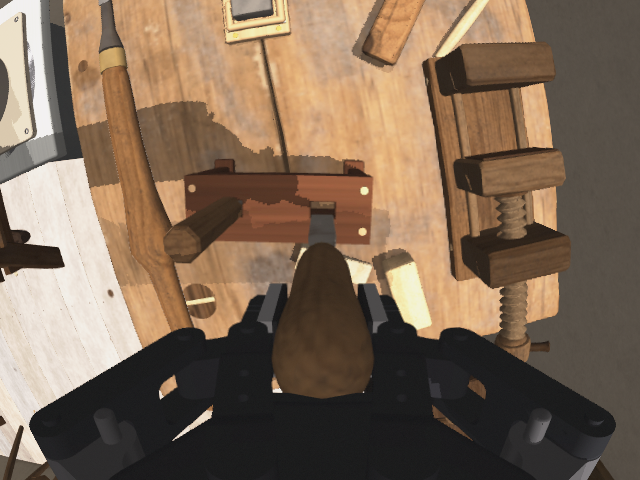

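```bash
python3 - <<'E'
from h import *
for n,f in(("si10",cloud),("sc10",cloud),("wr10",fcloud)):
    W=f(load(n)).reshape(-1,3)
    for lo,hi in((.165,.2),(.2,.25),(.165,.26)):
        m=np.all((W>[.50,-.36,lo])&(W<[.58,-.26,hi]),1);P=W[m]
        if len(P)<10: print(n,len(P));continue
        c=P.mean(0);u,s,v=np.linalg.svd(P-c,full_matrices=False)
        f2=np.polyfit(P[:,0],P[:,1],1)
        print(n,lo,len(P),c.round(4),P.min(0).round(3),P.max(0).round(3),"axis",v[0].round(3),"n",v[2].round(3),"yaw",round(np.degrees(np.arctan2(-v[2][0],v[2][1])),1),"polyyaw",round(np.degrees(np.arctan(f2[0])),1))
d=load("wr10");crop(d,270,370,180,260,7,"wr10c.png")
E
```

```text
si10 0.165 186 [ 0.54   -0.3091  0.1824] [ 0.532 -0.314  0.165] [ 0.548 -0.304  0.2  ] axis [-0.002  0.02  -1.   ] n [0.302 0.953 0.018] yaw -17.6 polyyaw -16.6
si10 0.2 308 [ 0.5409 -0.3095  0.2248] [ 0.532 -0.315  0.2  ] [ 0.55  -0.304  0.25 ] axis [ 0.006  0.014 -1.   ] n [-0.257 -0.966 -0.015] yaw 165.1 polyyaw -13.8
si10 0.165 552 [ 0.5406 -0.3094  0.2137] [ 0.532 -0.315  0.165] [ 0.55  -0.304  0.26 ] axis [ 0.01  -0.011  1.   ] n [-0.273 -0.962 -0.008] yaw 164.1 polyyaw -14.9
sc10 0.165 85 [ 0.5408 -0.306   0.1827] [ 0.531 -0.311  0.165] [ 0.552 -0.302  0.2  ] axis [-0.059 -0.014  0.998] n [0.195 0.981 0.025] yaw -11.2 polyyaw -10.3
sc10 0.2 133 [ 0.5412 -0.3056  0.2258] [ 0.53  -0.311  0.2  ] [ 0.552 -0.299  0.25 ] axis [-0.027 -0.001  1.   ] n [0.129 0.992 0.005] yaw -7.4 polyyaw -6.7
sc10 0.165 240 [ 0.5412 -0.3058  0.2133] [ 0.53  -0.311  0.165] [ 0.552 -0.299  0.259] axis [-0.005 -0.002 -1.   ] n [-0.155 -0.988  0.003] yaw 171.1 polyyaw -8.1
wr10 0.165 190 [ 0.5409 -0.3079  0.1847] [ 0.531 -0.31   0.165] [ 0.55  -0.307  0.2  ] axis [-0.004  0.005 -1.   ] n [0.102 0.995 0.005] yaw -5.8 polyyaw -5.8
wr10 0.2 411 [ 0.5411 -0.3076  0.227 ] [ 0.531 -0.311  0.2  ] [ 0.551 -0.307  0.25 ] axis [-0.009 -0.005 -1.   ] n [-0.093 -0.996  0.006] yaw 174.7 polyyaw -5.3
wr10 0.165 716 [ 0.541  -0.3077  0.2203] [ 0.531 -0.312  0.165] [ 0.551 -0.306  0.26 ] axis [0.004 0.005 1.   ] n [-0.094 -0.996  0.006] yaw 174.6 polyyaw -5.3
```

View pics/wr10c.png

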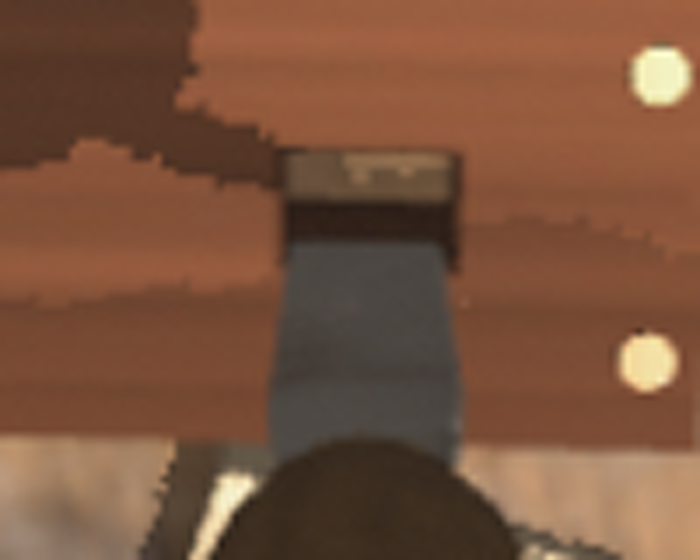

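```bash
python3 - <<'E'
import numpy as np
s,t=.135,.003
G=lambda a:np.array([t*np.cos(a)-s*np.sin(a),s*np.cos(a)+t*np.sin(a)])
for a in range(0,65,5):
    d=G(np.radians(a+5))-G(np.radians(a));print(a+5,[0,round(-d[0],4),round(-d[1],4)])
E
```

```text
5 [0, np.float64(0.0118), np.float64(0.0003)]
10 [0, np.float64(0.0117), np.float64(0.0013)]
15 [0, np.float64(0.0116), np.float64(0.0023)]
20 [0, np.float64(0.0113), np.float64(0.0033)]
25 [0, np.float64(0.011), np.float64(0.0043)]
30 [0, np.float64(0.0106), np.float64(0.0052)]
35 [0, np.float64(0.0101), np.float64(0.0061)]
40 [0, np.float64(0.0095), np.float64(0.007)]
45 [0, np.float64(0.0089), np.float64(0.0078)]
50 [0, np.float64(0.0081), np.float64(0.0085)]
55 [0, np.float64(0.0074), np.float64(0.0092)]
60 [0, np.float64(0.0065), np.float64(0.0098)]
65 [0, np.float64(0.0057), np.float64(0.0103)]
```

Request:
play_rows:
  moves:
    - [0, -0.02, 0, 1.4, 0.015]
    - [0, -0.025, 0, 0, 0.015]
    - [0, -0.015, 0, 0, 0.015]
    - [0, 0, 0.03, 0, 0.015]
    - [0, 0, 0.035, 0, 0.015]
    - [0, 0, 0.028, 0, 0.015]
    - [0, 0, 0, 0, 0.015]
    - [0, 0, 0, 0, 0.015]

```text
t: 17.27
eef_pos: [0.5537, -0.2524, 0.3218]
eef_rot: [3.142, -0.001, -0.218]
force: [0.4, 0.1, -0.5]
gripper_width: 0.341
```

```bash
python3 - <<'E'
from h import *
from rig import *
s=cur()
n=np.array([.2164,.9763]);print("n",(np.array(s[:2])-[.4972,-.2995])@n,"xp",(np.array(s[:2])-[.4972,-.2995])@[.9763,-.2164])
for n in("side","scene"):
    d=snapshot(n);np.savez(n[:2]+"11.npz",**d);cv2.imwrite(f"pics/{n}11.png",d["pixels"][...,::-1])
E
```

```text
t 17.27 pos [ 0.5537 -0.2524  0.3218] rpy [ 1.800e+02 -7.000e-02 -1.251e+01] F [ 0.4  0.1 -0.5] w 0.0291 q [ 1.19  0.54 -1.18  1.44  0.5   1.49 -0.2 ]
n 0.05822632085357696 xp 0.04494836662011772
```

View pics/scene11.png

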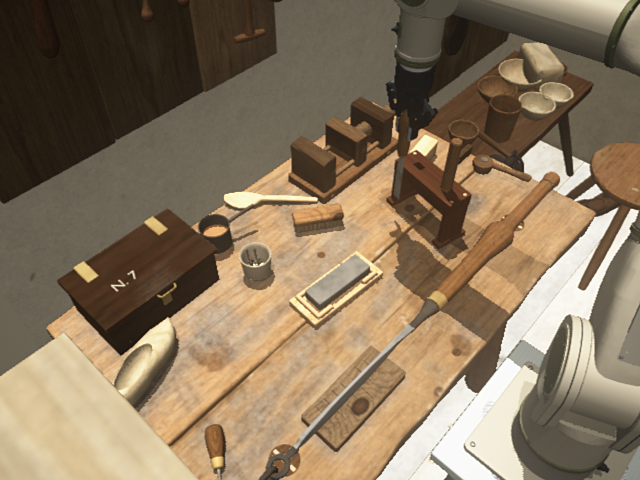

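Request:
play_rows:
  moves:
    - [0, 0.012, 0, 0, 0.015]
    - [0, 0.011, 0, 0, 0.015]
    - [0, 0.0118, 0.0003, 0, 0.015]
    - [0, 0.0117, 0.0013, 0, 0.015]
    - [0, 0.0116, 0.0023, 0, 0.015]
    - [0, 0.0113, 0.0033, 0, 0.015]
    - [0, 0, 0, 0, 0.015]

```text
t: 18.25
eef_pos: [0.5379, -0.3214, 0.3129]
eef_rot: [3.142, 0.0, -0.22]
force: [-0.2, 1.4, 0.8]
gripper_width: 0.339
```

```bash
python3 - <<'E'
from h import *
from rig import *
s=cur()
for n in("side","scene","wrist"):
    d=snapshot(n);np.savez(n[:2]+"12.npz",**d);cv2.imwrite(f"pics/{n}12.png",d["pixels"][...,::-1])
    if n=="scene": crop(d,350,480,50,250,4,"sc12.png")
E
```

```text
t 18.25 pos [ 0.5379 -0.3214  0.3129] rpy [ 1.7999e+02  2.0000e-02 -1.2610e+01] F [-0.2  1.4  0.8] w 0.0289 q [ 1.25  0.58 -1.15  1.4   0.53  1.49 -0.1 ]
```

View pics/sc12.png

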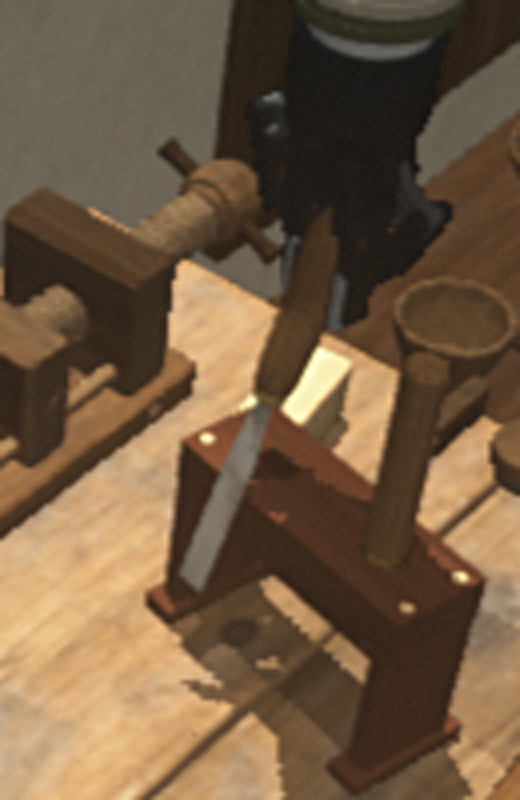

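View pics/wrist12.png

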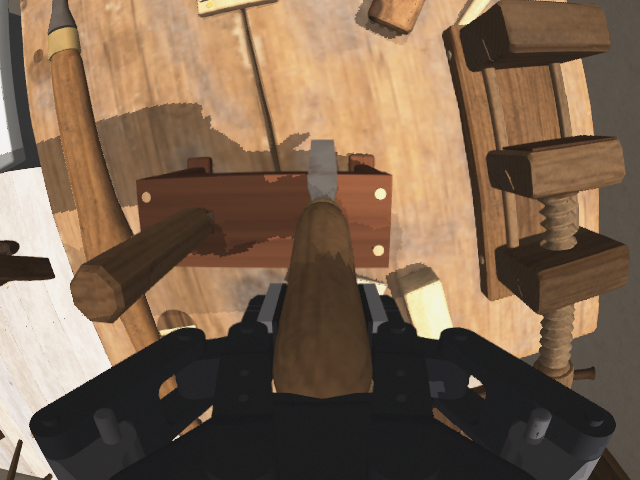

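Pivoting works as intended. Continue the arc.

Request:
play_rows:
  moves:
    - [0, 0.011, 0.0043, 0, 0.015]
    - [0, 0.0106, 0.0052, 0, 0.015]
    - [0, 0.0101, 0.0061, 0, 0.015]
    - [0, 0.0095, 0.007, 0, 0.015]
    - [0, 0.0089, 0.0078, 0, 0.015]
    - [0, 0.0081, 0.0085, 0, 0.015]
    - [0, 0, 0, 0, 0.015]

```text
t: 19.27
eef_pos: [0.5252, -0.3777, 0.2736]
eef_rot: [-3.141, 0.001, -0.22]
force: [0.0, 1.5, 1.4]
gripper_width: 0.339
```

```bash
cat >> h.py <<'E'
def axis(W,lo,hi,name):
    W=W.reshape(-1,3);P=W[np.all((W>lo)&(W<hi),1)];c=P.mean(0);u,s,v=np.linalg.svd(P-c,full_matrices=False)
    a=v[0]*np.sign(v[0][2]);print(name,len(P),"c",c.round(3),"axis",a.round(3),"tilt",np.degrees(np.arccos(a[2])).round(1),"n",v[2].round(3),"s",s.round(3));return P
E
python3 - <<'E'
from h import *
from rig import *
s=cur()
for n in("side","scene","wrist"):
    d=snapshot(n);np.savez(n[:2]+"13.npz",**d);cv2.imwrite(f"pics/{n}13.png",d["pixels"][...,::-1])
    if n=="scene": crop(d,350,480,50,250,4,"sc13.png")
    W=(fcloud if n=="wrist" else cloud)(d)
    axis(W,[.52,-.26,.05],[.58,-.15,.2],n+" blade tip")
E
```

```text
t 19.27 pos [ 0.5252 -0.3777  0.2736] rpy [-1.7999e+02  5.0000e-02 -1.2580e+01] F [0.  1.5 1.4] w 0.029 q [ 1.29  0.64 -1.11  1.4   0.57  1.45 -0.03]Traceback (most recent call last):
  File "<stdin>", line 8, in <module>
  File "h.py", line 39, in axis
    a=v[0]*np.sign(v[0][2]);print(name,len(P),"c",c.round(3),"axis",a.round(3),"tilt",np.degrees(np.arccos(a[2])).round(1),"n",v[2].round(3),"s",s.round(3));return P
                                                                                                                               ~^^^
IndexError: index 2 is out of bounds for axis 0 with size 1
```

```bash

python3 - <<'E'
from h import *
from rig import *
for n in("scene","wrist"):
    d=snapshot(n);np.savez(n[:2]+"13.npz",**d);cv2.imwrite(f"pics/{n}13.png",d["pixels"][...,::-1])
    if n=="scene": crop(d,350,480,50,250,4,"sc13.png")
    W=(fcloud if n=="wrist" else cloud)(d)
    axis(W,[.52,-.26,.05],[.58,-.15,.2],n+" blade tip")
E
```

```text
scene blade tip 166 c [ 0.556 -0.242  0.105] axis [-0.189 -0.68   0.708] tilt 44.9 n [-0.162 -0.69  -0.706] s [0.195 0.071 0.032]
wrist blade tip 1020 c [ 0.555 -0.244  0.107] axis [-0.161 -0.69   0.705] tilt 45.2 n [-0.06  -0.706 -0.705] s [0.452 0.174 0.015]
```

View pics/sc13.png

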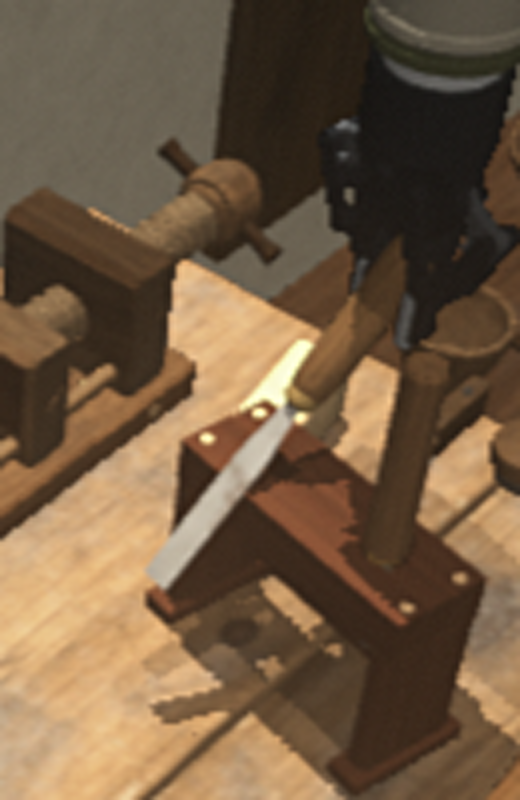

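View pics/wrist13.png

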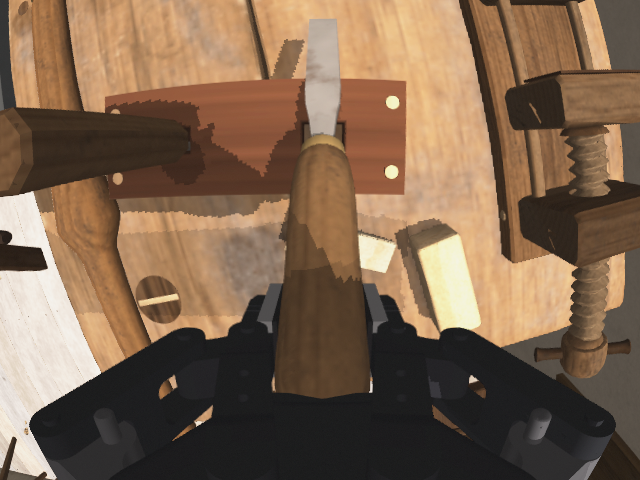

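Request:
play_rows:
  moves:
    - [0, 0.0074, 0.0092, 0, 0.015]
    - [0, 0.0065, 0.0098, 0, 0.015]
    - [0, 0.0057, 0.0103, 0, 0.015]
    - [0, 0, 0, 0, 0.015]

```text
t: 19.92
eef_pos: [0.5209, -0.3968, 0.244]
eef_rot: [-3.141, 0.001, -0.22]
force: [-0.4, -1.2, 2.6]
gripper_width: 0.34
```

```bash

python3 - <<'E'
from h import *
from rig import *
cur()
for n in("scene","wrist"):
    d=snapshot(n);np.savez(n[:2]+"14.npz",**d);cv2.imwrite(f"pics/{n}14.png",d["pixels"][...,::-1])
    if n=="scene": crop(d,350,480,50,250,4,"sc14.png")
    W=(fcloud if n=="wrist" else cloud)(d)
    axis(W,[.52,-.25,.05],[.58,-.15,.2],n+" blade tip")
    if n=="wrist": P=W[20:300,285:360];P=P.reshape(-1,3);axis(P,[.48,-.39,.15],[.58,-.31,.25],"handle")
E
```

```text
t 19.93 pos [ 0.5209 -0.3968  0.244 ] rpy [-1.7997e+02  6.0000e-02 -1.2580e+01] F [-0.4 -1.2  2.6] w 0.029 q [ 1.3   0.68 -1.09  1.41  0.6   1.41 -0.01]
scene blade tip 142 c [ 0.559 -0.231  0.112] axis [-0.206 -0.842  0.499] tilt 60.0 n [-0.149 -0.477 -0.866] s [0.151 0.066 0.028]h.py:38: RuntimeWarning: Mean of empty slice.
  W=W.reshape(-1,3);P=W[np.all((W>lo)&(W<hi),1)];c=P.mean(0);u,s,v=np.linalg.svd(P-c,full_matrices=False)
  ret = um.true_divide(
Traceback (most recent call last):
  File "h.py", line 39, in axis
    a=v[0]*np.sign(v[0][2]);print(name,len(P),"c",c.round(3),"axis",a.round(3),"tilt",np.degrees(np.arccos(a[2])).round(1),"n",v[2].round(3),"s",s.round(3));return P
      ~^^^
IndexError: index 0 is out of bounds for axis 0 with size 0
```

View pics/sc14.png

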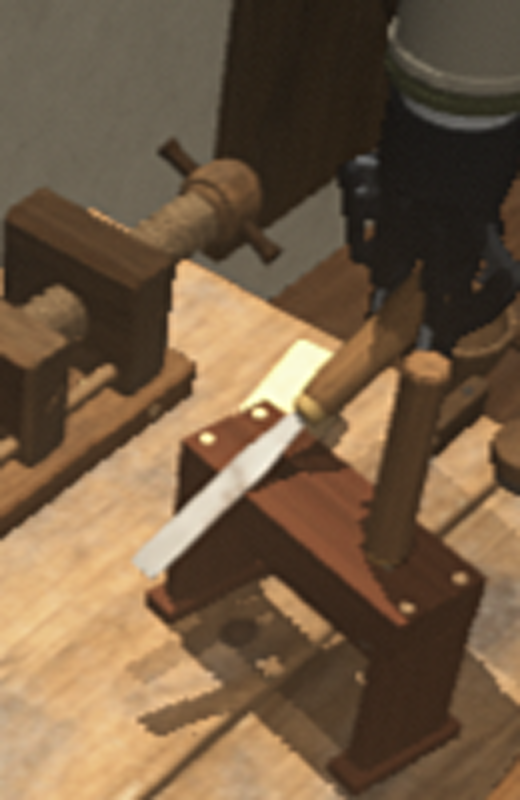

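Request:
play_rows:
  moves:
    - [0, 0, -0.015, 0, 0.015]
    - [0, 0, -0.03, 0, 0.015]
    - [0, 0, -0.04, 0, 0.015]
    - [0, 0, -0.03, 0, 0.015]
    - [0, 0, 0, 0, 0.015]
    - [0, 0, 0, 0, 0.015]

```text
t: 20.78
eef_pos: [0.5213, -0.3958, 0.3597]
eef_rot: [3.141, 0.001, -0.218]
force: [-1.3, 0.8, -1.9]
gripper_width: 0.34
```

```bash

python3 - <<'E'
from h import *
from rig import *
s=cur()
for n in("scene","wrist","side"):
    d=snapshot(n);np.savez(n[:2]+"15.npz",**d);cv2.imwrite(f"pics/{n}15.png",d["pixels"][...,::-1])
    if n=="scene": crop(d,350,480,10,210,4,"sc15.png")
    W=(fcloud if n=="wrist" else cloud)(d)
    try: 
        P=axis(W,[.49,-.29,.16],[.60,-.15,.29],n+" blade"); print(P.min(0).round(4),P.max(0).round(4))
    except Exception as e: print(e)
# final TCP candidate: rotate to yaw -5.2
E
```

```text
t 20.77 pos [ 0.5213 -0.3958  0.3597] rpy [ 1.7998e+02  5.0000e-02 -1.2490e+01] F [-1.3  0.8 -1.9] w 0.029 q [ 1.28  0.61 -1.13  1.24  0.54  1.6   0.04]
scene blade 331 c [ 0.554 -0.253  0.233] axis [-0.197 -0.825  0.53 ] tilt 58.0 n [-0.103 -0.52  -0.848] s [0.476 0.1   0.038]
[ 0.5365 -0.2898  0.2048] [ 0.5717 -0.2139  0.2608]
wrist blade 1972 c [ 0.548 -0.274  0.247] axis [-0.198 -0.826  0.527] tilt 58.2 n [-0.005  0.538  0.843] s [0.539 0.244 0.024]
[ 0.5355 -0.29    0.2319] [ 0.5619 -0.2527  0.2582]
side blade 18 c [ 0.561 -0.26   0.235] axis [-0.188 -0.836  0.515] tilt 59.0 n [-0.966  0.251  0.054] s [0.107 0.005 0.001]
[ 0.5548 -0.2875  0.2114] [ 0.57   -0.2207  0.2531]
```

View pics/sc15.png

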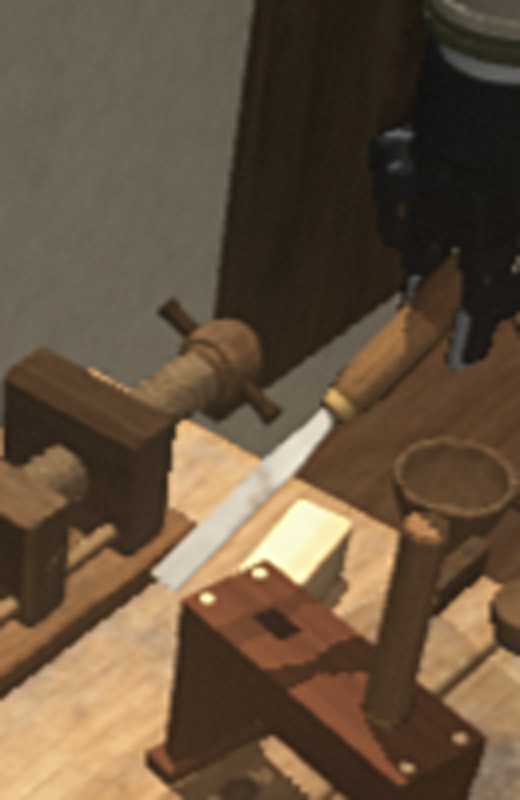

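View pics/side15.png

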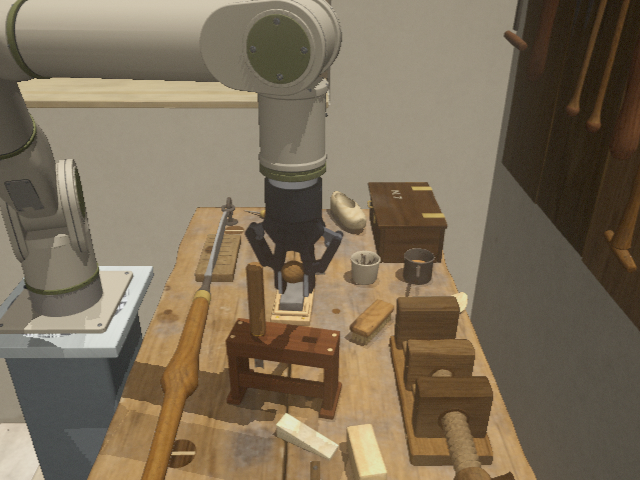

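```bash

python3 - <<'E'
from h import *
s=cur()
rows(s,[(.535,-.30,.375,-12.5),(.4925,-.1805,.37,-4.3),(.4925,-.1805,.28,-4.3)],.015,step=.03)
E
```

```text
t 20.93 pos [ 0.5211 -0.396   0.3591] rpy [-1.7998e+02  9.0000e-02 -1.2510e+01] F [-0.1 -0.  -1.9] w 0.0289 q [ 1.28  0.61 -1.13  1.24  0.54  1.6   0.04]
12 rows end [ 0.4925 -0.1805  0.28  ] -4.31
[[-0.0018,-0.0242,-0.004,np.float64(-0.0),0.015],[-0.0018,-0.0242,-0.004,np.float64(-0.0),0.015],[-0.0018,-0.0242,-0.004,np.float64(-0.0),0.015],[-0.0018,-0.0242,-0.0039,np.float64(-0.0),0.015],[-0.0135,-0.0215,0.001,np.float64(-1.6),0.015],[-0.0129,-0.0218,0.001,np.float64(-1.7),0.015],[-0.0122,-0.0222,0.001,np.float64(-1.6),0.015],[-0.0116,-0.0226,0.001,np.float64(-1.7),0.015],[-0.0109,-0.0229,0.001,np.float64(-1.6),0.015],[0.0,0.0,0.03,np.float64(-0.0),0.015],[0.0,0.0,0.03,np.float64(-0.0),0.015],[0.0,0.0,0.03,np.float64(-0.0),0.015]]
```

Request:
play_rows:
  moves:
    - [-0.0018, -0.0242, -0.004, 0, 0.015]
    - [-0.0018, -0.0242, -0.004, 0, 0.015]
    - [-0.0018, -0.0242, -0.004, 0, 0.015]
    - [-0.0018, -0.0242, -0.004, 0, 0.015]
    - [-0.0135, -0.0215, 0.001, -1.6, 0.015]
    - [-0.0129, -0.0218, 0.001, -1.7, 0.015]
    - [-0.0122, -0.0222, 0.001, -1.6, 0.015]
    - [-0.0116, -0.0226, 0.001, -1.7, 0.015]
    - [-0.0109, -0.0229, 0.001, -1.6, 0.015]
    - [0, 0, 0.03, 0, 0.015]
    - [0, 0, 0.03, 0, 0.015]
    - [0, 0, 0.03, 0, 0.015]
    - [0, 0, 0, 0, 0.015]
    - [0, 0, 0, 0, 0.015]

```text
t: 22.68
eef_pos: [0.4933, -0.1799, 0.2825]
eef_rot: [3.141, -0.001, -0.075]
force: [-0.4, 0.7, -0.9]
gripper_width: 0.341
```

```bash

python3 - <<'E'
from h import *
from rig import *
s=cur()
for n in("scene","wrist","side"):
    d=snapshot(n);np.savez(n[:2]+"16.npz",**d);cv2.imwrite(f"pics/{n}16.png",d["pixels"][...,::-1])
    if n=="scene": crop(d,270,430,120,330,3.5,"sc16.png")
    if n=="side": crop(d,240,360,180,340,4.5,"si16.png")
    W=(fcloud if n=="wrist" else cloud)(d)
    try: 
        P=axis(W,[.46,-.10,.11],[.54,.05,.21],n+" blade"); print(P.min(0).round(4),P.max(0).round(4))
        P=P[P[:,1]>P[:,1].max()-.03];print("tip",P.mean(0).round(4),P[:,0].min(),P[:,0].max())
    except Exception as e: print(e)
E
```

```text
t 22.68 pos [ 0.4933 -0.1799  0.2825] rpy [ 1.7997e+02 -7.0000e-02 -4.2800e+00] F [-0.4  0.7 -0.9] w 0.0291 q [ 1.35  0.39 -1.31  1.71  0.39  1.34 -0.11]
scene blade 517 c [ 0.505 -0.046  0.164] axis [-0.069 -0.841  0.536] tilt 57.6 n [ 0.052 -0.54  -0.84 ] s [0.799 0.119 0.048]
[ 0.4928 -0.1     0.1275] [0.518  0.0049 0.2085]
tip [ 0.5078 -0.0107  0.1417] 0.49667350707405905 0.5179705513620118
wrist blade 3852 c [ 0.502 -0.07   0.179] axis [-0.061 -0.844  0.534] tilt 57.7 n [ 0.097 -0.537 -0.838] s [1.296 0.314 0.041]
[ 0.4927 -0.1     0.1553] [ 0.5143 -0.0348  0.2003]
tip [ 0.5036 -0.0514  0.1675] 0.4935646131210929 0.5142643542408915
index 0 is out of bounds for axis 0 with size 0h.py:38: RuntimeWarning: Mean of empty slice.
  W=W.reshape(-1,3);P=W[np.all((W>lo)&(W<hi),1)];c=P.mean(0);u,s,v=np.linalg.svd(P-c,full_matrices=False)
  ret = um.true_divide(
```

View pics/sc16.png

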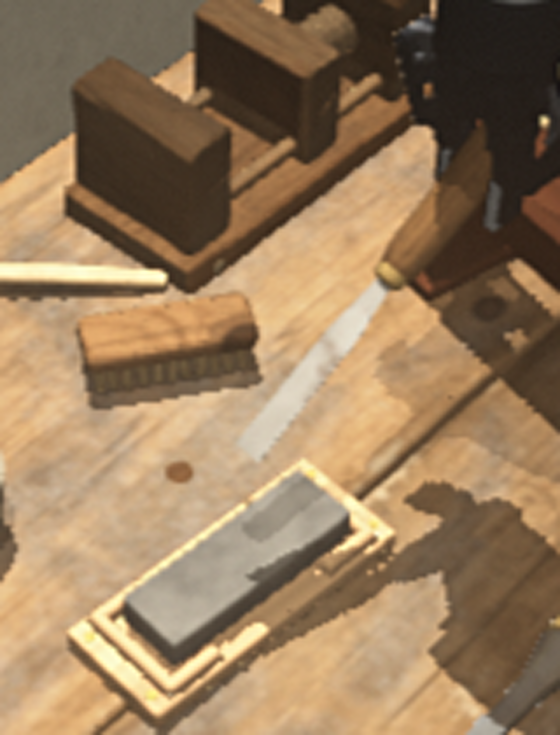

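View pics/wrist16.png

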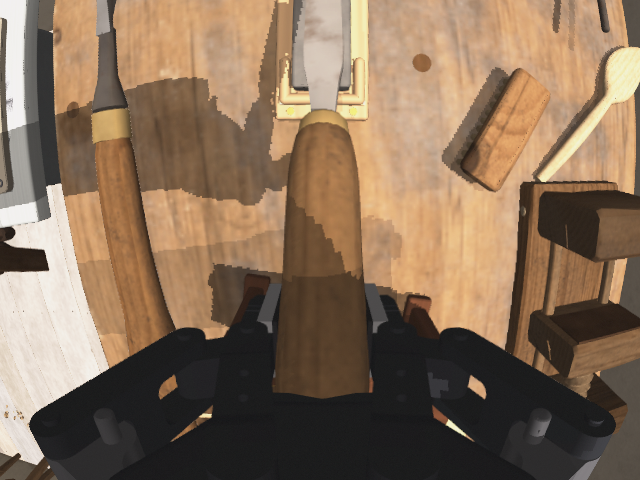

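View pics/si16.png

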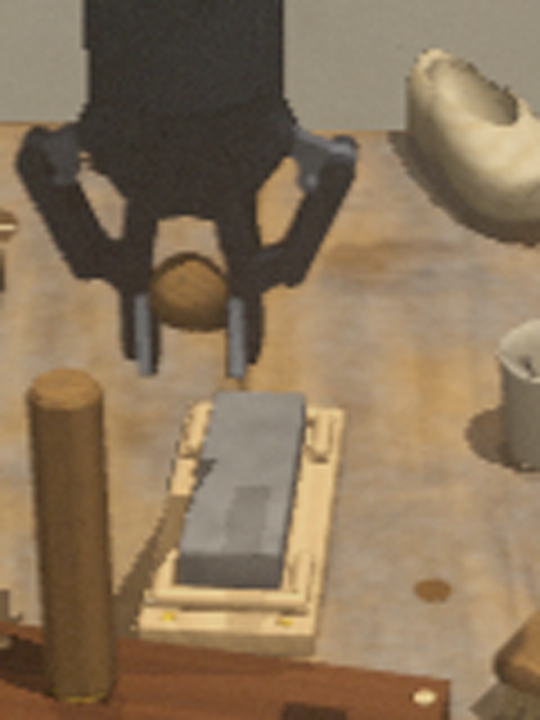

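Request:
play_rows:
  moves:
    - [-0.0095, -0.001, 0, 2.5, 0.015]
    - [0, 0, 0.02, 0, 0.015]
    - [0, 0, 0.02, 0, 0.015]
    - [0, 0, 0.01, 0, 0.015]
    - [0, 0, 0, 0, 0.015]
    - [0, 0, 0, 0, 0.015]

```text
t: 23.58
eef_pos: [0.4838, -0.1786, 0.2315]
eef_rot: [-3.141, -0.001, -0.118]
force: [0.1, -0.4, -0.9]
gripper_width: 0.342
```

```bash

cat > chk.py <<'E'
from h import *
from rig import *
import sys
k=sys.argv[1]
s=cur()
d=snapshot("scene");np.savez("sc%s.npz"%k,**d);cv2.imwrite(f"pics/scene{k}.png",d["pixels"][...,::-1])
crop(d,270,430,120,330,3.5,"sc%s.png"%k)
W=cloud(d)
zs=W[255:310,300:375].reshape(-1,3)
def fit(P,nm):
    # robust plane
    for _ in range(4):
        c=np.median(P,0) if _==0 else P.mean(0);u,sv,v=np.linalg.svd(P-P.mean(0),full_matrices=False)
        r=abs((P-P.mean(0))@v[2]);P=P[r<max(2*np.std(r),.001)]
    a=v[0]*np.sign(v[0][2]);n=v[2]*np.sign(v[2][2]);x=np.cross(n,a);ang=[np.degrees(np.arccos(abs(x@[np.cos(np.radians(y)),np.sin(np.radians(y)),0]))) for y in(-4.8,-5.4)]
    c=P.mean(0);print(nm,len(P),"slope",np.degrees(np.arcsin(a[2])).round(1),"x",x.round(3),"ang",np.round(ang,1),"c",c.round(4),"a",a.round(3),"maxy",P[:,1].max().round(4))
    ye=P[:,1].max();e=c+a*(ye-c[1])/a[1];print("  edge~",e.round(4))
B=W.reshape(-1,3);zlo=float(sys.argv[2])
P=B[np.all((B>[.46,-.095,zlo])&(B<[.54,.05,.2]),1)];fit(P,"scene")
d=snapshot("wrist");cv2.imwrite(f"pics/wrist{k}.png",d["pixels"][...,::-1]);W=fcloud(d);B=W.reshape(-1,3)
P=B[np.all((B>[.46,-.095,zlo])&(B<[.54,.05,.2]),1)];fit(P,"wrist")
W=cloud(load("sc"+k));S=W.reshape(-1,3);S=S[np.all((S>[.47,.02,.036])&(S<[.55,.09,.05]),1)];print("stone z",np.median(S[:,2]),len(S))
E
python3 chk.py 17 0.065
```

```text
t 23.57 pos [ 0.4838 -0.1786  0.2315] rpy [-1.7999e+02 -4.0000e-02 -6.7900e+00] F [ 0.1 -0.4 -0.9] w 0.0292 q [ 1.33  0.42 -1.27  1.79  0.42  1.24 -0.17]
scene 148 slope 31.8 x [ 0.994 -0.113  0.009] ang [1.8 1.2] c [ 0.5014 -0.0432  0.112 ] a [-0.101 -0.844  0.527] maxy 0.0052
  edge~ [0.5072 0.0052 0.0818]
wrist 3245 slope 32.2 x [ 0.993 -0.04   0.112] ang [6.9 7.1] c [ 0.4977 -0.0664  0.1267] a [-0.094 -0.841  0.533] maxy -0.034
  edge~ [ 0.5013 -0.034   0.1061]
stone z 0.040293645718323993 592
```

View pics/sc17.png

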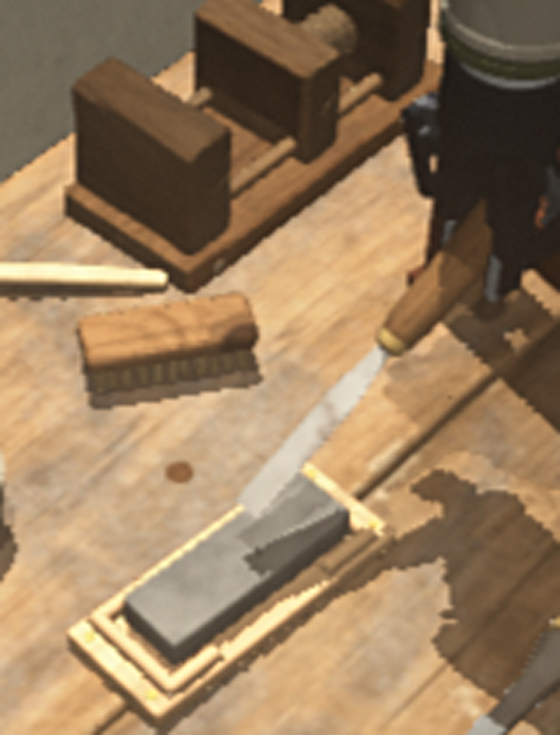

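Request:
play_rows:
  moves:
    - [0, 0, 0.008, 0, 0.015]
    - [0, 0, 0.007, 0, 0.015]
    - [0, 0, 0.003, 0, 0.015]
    - [0, 0, 0, 0, 0.015]
    - [0, 0, 0, 0, 0.015]
    - [0, 0, 0, 0, 0.015]

```text
t: 24.42
eef_pos: [0.4836, -0.1788, 0.2134]
eef_rot: [3.141, -0.0, -0.119]
force: [-0.1, 0.1, -1.4]
gripper_width: 0.335
```

```bash
python3 chk.py 18 0.053; python3 - <<'E'
from h import *
from rig import *
d=snapshot("side");crop(d,230,360,180,400,3,"si18.png")
W=cloud(d);rect(W,[.42,-.40,.15],[.49,-.24,.30],"gouge")
d=load("sc18");crop(d,320,370,240,290,12,"e18.png")
E
```

```text
t 24.43 pos [ 0.4836 -0.1788  0.2134] rpy [ 1.7999e+02 -2.0000e-02 -6.8100e+00] F [-0.1  0.1 -1.4] w 0.0286 q [ 1.31  0.44 -1.25  1.82  0.44  1.21 -0.19]
scene 143 slope 32.3 x [ 0.994 -0.104  0.038] ang [2.5 2.2] c [ 0.5008 -0.0436  0.0938] a [-0.108 -0.839  0.534] maxy 0.0041
  edge~ [0.5069 0.0041 0.0634]
wrist 3240 slope 32.2 x [ 0.993 -0.041  0.11 ] ang [6.7 7. ] c [ 0.4974 -0.0665  0.1083] a [-0.094 -0.841  0.534] maxy -0.0342
  edge~ [ 0.501  -0.0342  0.0878]
stone z 0.040489501908025305 589
gouge 1100 [ 453.5 -290.9] [26.3 25.8] 40.8 z [0.1638 0.2179 0.2666]
```

View pics/scene18.png

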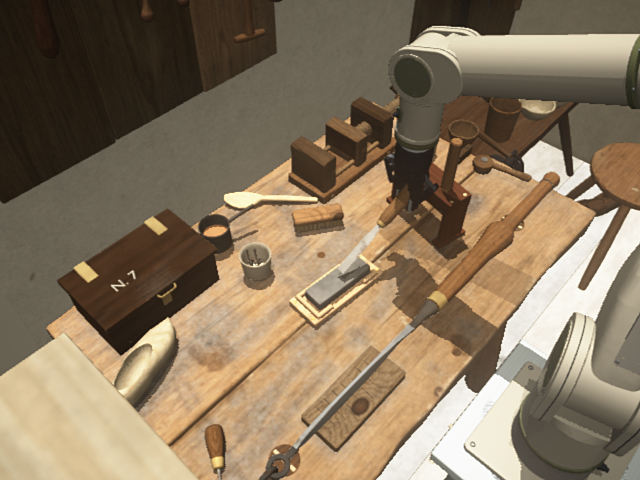

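View pics/e18.png

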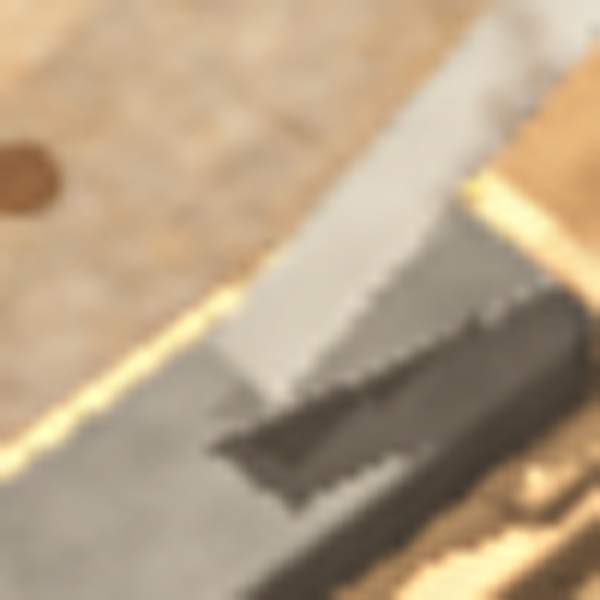

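View pics/si18.png

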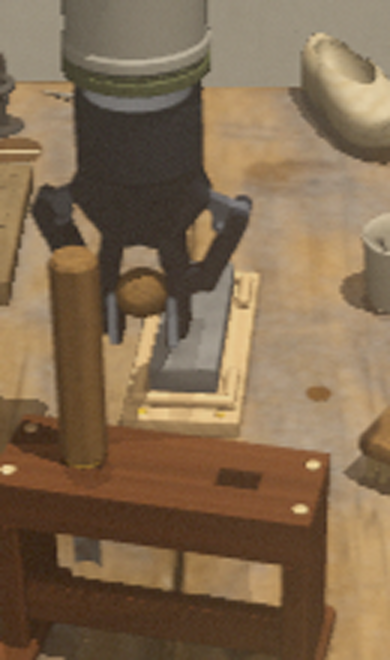

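Request:
play_rows:
  moves:
    - [0, 0, 0, 0, 0.015]
    - [0, 0, 0, 0, 0.015]
    - [0, 0, 0, 0, 0.015]
    - [0, 0, 0, 0, 0.015]

```text
t: 25.08
eef_pos: [0.4835, -0.1787, 0.2132]
eef_rot: [3.142, -0.0, -0.119]
force: [-0.3, 0.6, -2.1]
gripper_width: 0.34
```

```bash
python3 - <<'E'
from h import *
from rig import *
d=load("sc18")
print([bp(d,320+u/12,240+v/12,.063).round(4) for u,v in((215,345),(278,400))])
cur();print(sign_off())
E
```

```text
[array([0.5127, 0.0033, 0.063 ]), array([0.4966, 0.0049, 0.063 ])]
t 25.07 pos [ 0.4835 -0.1787  0.2132] rpy [179.99  -0.    -6.8 ] F [-0.3  0.6 -2.1] w 0.029 q [ 1.31  0.44 -1.25  1.82  0.44  1.21 -0.19]
the job is handed in; nothing more can be done
None
```

The whetstone is seated in its holder and let go, and the arm is holding the chisel still above it. I handed the job in at 25.1 s; no verdict came back. Because the tool can't be tilted, I tipped the chisel by pivoting it in the fingers against the stand's edge after drawing it out.

**Last checks:**
- **Stone:** flat, about 1.5 mm or less off the holder's middle along its length and about 0.5 mm across. This was measured right after release. I did not re-measure its position at the end, but its face height read the same.
- **Slope:** about 32° along the stone.
- **Cutting edge:** about 20–23 mm above the face. It is within 1–4 mm of the long centre line and about 3 mm from the middle lengthwise.
- **Gouge:** still standing where it was.
- **Cup and brush:** untouched.

**Disagreement:** the two cameras differ on how square and level the blade is. The scene camera gives about 2.5° off and the wrist camera about 7°, mostly one end of the edge standing higher. Both are inside the 12° limit.

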